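# Pack the sauna kit: draw the hourglass case open and shut the bamboo box

## Task

Pack the sauna kit into the bamboo box. First slide the hourglass's tall wooden case all the way home under its hold-down runners, so that its base is kept down while you draw the tight, deep lid straight up; then stand the lid upright, open end down, in the middle of the cork mat and leave the base in the runners. Stand the hourglass and every little oil jar that is there upright on the floor of the bamboo box, push its hinged top shut until it clicks home on its catch, and leave the massager, tongue scraper and tumbler as they are.

Things in the scene. Friction and masses are not known exactly. Their poses are not given: they have to be found in the camera images.
- runners: Fixed dark, waxed hold-down runners, 120 mm wide, 16 mm high: rails along their x with inward lips, a stop at the +x end, flared mouth on the -x side (to the robot), from 90 mm before the origin, 10 mm wider each side. Origin on the shelf, where the case's origin lies (within 2 mm) when home at the stop. The case's foot has 2-3 mm to spare each side, 2.5 mm under the lips.
- case: Loose base of the hourglass case, 0.3 kg; origin: centre of its underside. Square foot 96 mm, 8 mm thick; plinth 66 mm square up to 26 mm; neck 56 mm square up to 72 mm with a 48 mm recess, floor at 44 mm. Starts lid on, 130-150 mm before the runners' origin, nearly in line. Under the lips it is held; else it comes up with the lid. Never raise it 20 mm.
- caselid_mid (a point): Centre of the loose deep lid, half-way from rim to knob top, z up; 0.15 kg. 66 mm square, 96 mm high, 3 mm walls; on top a dark square knob 26 x 26 x 34 mm tall, sides parallel. Rim 65 mm below this point, knob top 65 mm above. Seated, its rim is 26 mm above the case's origin. Grips the neck with 6-11 N over the first 40 mm; clears the hourglass at 95 mm. Must not tip over.
- hourglass_mid (a point): Centre (half-way up) of the loose wooden hourglass, 40 mm in diameter, 70 mm tall, z up, 0.1 kg, with a 16 mm thick wooden disc at each end and thinner amber glass between. It starts in the case's recess, its top 114 mm above the case's origin: 42 mm above the neck once the lid is off.
- bamboo: Fixed open bamboo box with a hinged top, outside 162 (x) x 252 (y) x 84 mm high, walls and floor 6 mm, inside 150 x 240 x 78 mm deep. Origin: centre of its underside, z up; its x axis points away from the robot to the hinge side.
- boxtop (a joint): Angle of the bamboo box's top (rad): 0 shut on the catch, 1.95 leaning back fully open. Hinge along the box's y axis on the far (+x) rim. Stiff hinge: the top stays where it is left, under 2 N at the edge moves it. Near 0.1 rad a sprung ball catch holds the front edge proud; 6 to 10 N down on the front edge clicks it past and it stays at 0.
- boxtop_hinge (a point): Point on the hinge line of the bamboo box's top, at the middle of its width: 81 mm along +x and 84.5 mm above the box's origin.
- boxtop_edge (a point): Middle of the free edge of the bamboo box's top, on its outer face (8 mm thick plate, 252 mm wide, 178 mm from hinge to edge). The box front's outer face is 16 mm behind this edge when shut.
- mat: Fixed square cork mat 100 x 100 x 4 mm; origin at the centre of its underside, on the shelf.
- jar1_mid (a point): Centre (half-way up) of a loose small glass oil jar (squat) with a black screw cap, 44 mm in diameter, 36 mm tall, z up, 0.09 kg. Two to four of the four jars are there; the others are absent.
- jar2_mid (a point): Centre (half-way up) of a loose small glass oil jar (squat) with a white screw cap, 44 mm in diameter, 36 mm tall, z up, 0.09 kg. Two to four of the four jars are there; the others are absent.
- jar3_mid (a point): Centre (half-way up) of a loose small glass oil jar (squat) with a brass screw cap, 44 mm in diameter, 36 mm tall, z up, 0.09 kg. Two to four of the four jars are there; the others are absent.
- jar4_mid (a point): Centre (half-way up) of a loose small glass oil jar (squat) with a green screw cap, 44 mm in diameter, 36 mm tall, z up, 0.09 kg. Two to four of the four jars are there; the others are absent.
- massager: Bystander: blue silicone scalp massager, 72 mm across and 66 mm tall, loose; origin at the centre of its underside.
- scraper: Bystander: U-shaped stainless steel tongue scraper lying flat, 126 x 46 x 6 mm, long along its own x, loose; origin at its middle on the shelf.
- tumbler: Bystander: blue ceramic tumbler, 68 mm across and 85 mm tall, loose; origin at the centre of its underside.

How it is judged:
On the way, in this order (a step that is already met when the one before it is completed fails the run):
1. the case, lid still on, is slid fully home under the runners' lips (x of case in the frame of runners between -0.008 and 0.01 m and y of case in the frame of runners between -0.01 and 0.01 m and height (world z) of case below 0.008 m and horizontal distance between caselid_mid and case below 0.01 m and height (world z) of caselid_mid below 0.1 m), for 0.2 s.
2. the lid is drawn up clear of the hourglass while the base stays down, home in the runners (x of case in the frame of runners between -0.008 and 0.01 m and y of case in the frame of runners between -0.01 and 0.01 m and height (world z) of case below 0.008 m and z of caselid_mid in the frame of case above 0.181 m and horizontal distance between caselid_mid and case below 0.03 m), for 0.1 s.
3. the lid stands upright on the cork mat (horizontal distance between caselid_mid and mat below 0.03 m and height (world z) of caselid_mid below 0.075 m and angle between caselid_mid's own z axis and vertical below 0.1 rad), for 0.3 s.
At the end, for the whole second after the job is handed in: Case base home in the runners (within 8 mm); its lid upright on the cork mat, centres within 30 mm; the hourglass and every jar present upright (within 0.2 rad) on the floor of the bamboo box; the box top shut on its catch (under 0.03 rad) (all of step 3 and x of case in the frame of runners between -0.008 and 0.01 m and y of case in the frame of runners between -0.01 and 0.01 m and height (world z) of case below 0.008 m and x of hourglass_mid in the frame of bamboo between -0.07 and 0.07 m and y of hourglass_mid in the frame of bamboo between -0.115 and 0.115 m and z of hourglass_mid in the frame of bamboo between 0 and 0.049 m and angle between each of hourglass_mid, jar1_mid, jar2_mid, jar3_mid, jar4_mid's own z axis and vertical below 0.2 rad and x of jar1_mid in the frame of bamboo between -0.07 and 0.07 m and y of jar1_mid in the frame of bamboo between -0.115 and 0.115 m and z of jar1_mid in the frame of bamboo between 0 and 0.032 m and x of jar2_mid in the frame of bamboo between -0.07 and 0.07 m and y of jar2_mid in the frame of bamboo between -0.115 and 0.115 m and z of jar2_mid in the frame of bamboo between 0 and 0.032 m and x of jar3_mid in the frame of bamboo between -0.07 and 0.07 m and y of jar3_mid in the frame of bamboo between -0.115 and 0.115 m and z of jar3_mid in the frame of bamboo between 0 and 0.032 m and x of jar4_mid in the frame of bamboo between -0.07 and 0.07 m and y of jar4_mid in the frame of bamboo between -0.115 and 0.115 m and z of jar4_mid in the frame of bamboo between 0 and 0.032 m and value of joint boxtop below 0.03 rad and velocity of joint boxtop below 0.05 rad/s); the robot touches nothing.
It fails at once if the case's base is lifted 20 mm off the shelf (height (world z) of case above 0.02 m).
It fails at once if the lid is tipped over (angle between caselid_mid's own z axis and vertical above 0.6 rad).
It fails at once if the massager is pushed away (distance of massager from where it was at the start of the episode above 0.04 m).
It fails at once if the scraper is pushed away (distance of scraper from where it was at the start of the episode above 0.04 m).
It fails at once if the tumbler is pushed away (distance of tumbler from where it was at the start of the episode above 0.04 m).
Of jar1, jar2, jar3, jar4 only 2 to 4 are there at a start; the rules pass over those that are not, and their reading is None.
At some moment in a run one of jar1, jar2, jar3, jar4 may be knocked a few centimetres aside while the robot is not near it.
It also fails if it takes over 210 s, if anything falls off the work surface, if the arm or the gripper's body presses on something with over 40 N, if the wrist force passes 120 N, or if a joint passes its speed limit or range.

## Robot

A 7-joint arm with a two-finger parallel gripper is mounted at the origin on the work surface. World frame = base frame: x ahead of the robot, y to its left, z up, the work surface at z = 0. Lengths are in m, angles in rad, forces in N, time in s.
With the tool pointing down it reaches from about 0.35 to 0.9 m from the base axis. Payload 19.9 kg.
Tool frame: the origin (TCP) lies midway between the tips of the shut fingers; the grasp point (between the pads) lies 19 mm behind it; z points along the fingers, y is the line along which they close (so a half turn about z gives the same grasp; the last joint's range is limited). The gripper opens to 85 mm and grips with 20 to 120 N. Pads are 22 mm wide; open, the fingers measure 114 mm over their backs; the gripper's body (76 mm by 85 mm) begins 54 mm behind the grasp point. The pads swing forward as they close: fully open they stand 13 mm farther back than shut.
Start: joints at [-1.22, 0.417, -0.01, 1.614, 0.005, 1.111, -0.053], TCP at [0.239, 0.578, 0.231] pointing down, gripper open.
Joint ranges: [-2.81, 2.81], [-0.39, 2.02], [-1.27, 1.25], [0.06, 2.57], [-1.19, 4.33], [0.19, 2], [-2.82, 2.82]. Speed limits (rad/s): [1.89, 1.89, 2.39, 2.39, 3.01, 3.01, 3.01].

## Interface

Orientations are given as a rotation vector (axis times angle).
In Python, from station import arm, imaging, sign_off gives the robot as it stands.
- The arm moves only by the shell command python3 -m inch 'ROWS' [FORCE]. ROWS is JSON, a list of rows, each a list of 3 entries, a list of its own where there are three numbers: the finger opening in mm, from 0 to 85.4, then the shift along the tool's x, y, z normalised to -1 to 1, where 1 is 0.8 m, then the turn, a rotation vector about the tool's x, y, z normalised to -1 to 1, where 1 is 180 degrees. In form: [[gripper, [tx, ty, tz], [wx, wy, wz]], ...]. A call has 1 to 10 rows; each row is the pose to reach, as a shift and turn from the pose commanded when the call began, along the tool's axes at that moment, turning the shorter way round; what a row does not reach only later rows make up. A row lasts 1/12 s, in which the tool goes at most 41.7 mm and 7.16 degrees, less where a joint would pass 70% of its speed; a pose out of reach is approached as far as the arm can. A call with a number of a shift or a turn outside -1 to 1 is refused whole. A call with a gripper value outside its range is refused whole. The fingers move at their own pace and stop on an object; FORCE is the grip in N (left out, the last holds). Time passes only in rows, so rows that repeat a pose let the fingers close. It gives the time, the measured TCP pose, the force, the opening and the grip force at its end, in the units of the state.
- arm.observe(): the state, without advancing time (a new reading comes with each control period).
- imaging.get_image(name): name is "scene" or "top"; returns the picture (420x560x3 uint8, red, green, blue); there is no depth.
- imaging.camera_params(name): a dict with "fx", "fy", "cx", "cy" (pixels), "rvec" (rotation vector, rad) and "tvec" (3), from world to camera coordinates, as OpenCV has them. Camera axes: x right, y down, z forward; pixel columns grow to the right and rows downward; lengths in m; the calibration is good to about 2 mm. A picture is of the moment at which its call begins. camera_params takes no time and is no camera call.
- sign_off(): hands the job in; it is judged then, once.
The state is a dict: "time_s": time; "q": joint angles; "joint_velocities": joint speeds; "effort": joint torques, N m; "ee_pos": TCP position; "ee_rot": TCP orientation; "force": force on the tool from outside, world axes, zero at the start; "ft_torque": the same for the moment, N m; "opening": opening from 0.0 (shut) to 1.0 (fully open); "gripper_force": force on a finger pad.
Only numpy, scipy, OpenCV 4.12 (cv2) and the standard library are available. Lean on these libraries where they do the work, as an engineer would, in place of code of your own. Each camera call takes 0.05 s, during which the arm holds its last target. There are 200 camera calls.

## Working session

There is one attempt and no reset: what is moved stays moved. The work goes in short steps, Python scripts to look and compute and a shell command to move; the robot and the scene stay as the last step left them, time stands still between calls to the robot, and variables do not carry over. Pictures are saved under pics/ and viewed, at most 14 in all, crops included, and the job is handed in when it is done.

```bash
ls; mkdir -p pics
cat > h.py <<'E'
import numpy as np, cv2
from scipy.spatial.transform import Rotation as R
from station import arm, imaging
def cam(n):
    p=imaging.camera_params(n); K=np.array([[p['fx'],0,p['cx']],[0,p['fy'],p['cy']],[0,0,1]])
    return K,R.from_rotvec(p['rvec']).as_matrix(),np.array(p['tvec'])
def ray(n,u,v,z):
    K,r,t=cam(n); d=r.T@np.linalg.solve(K,[u,v,1]); c=-r.T@t
    return c+d*(z-c[2])/d[2]
def proj(n,P):
    K,r,t=cam(n); q=K@(r@np.array(P)+t); return q[:2]/q[2]
def snap(n,f=None):
    im=imaging.get_image(n)
    if f: cv2.imwrite('pics/'+f,im[:,:,::-1])
    return im
E
python3 - <<'E'
from h import *
snap('scene','s0.png');snap('top','t0.png')
s=arm.observe();print({k:np.round(v,3) for k,v in s.items()}, R.from_rotvec(s['ee_rot']).as_matrix().round(3))
for n in('scene','top'):
    K,r,t=cam(n);print(n,K[0,0],-r.T@t,r[2])
E
```

```text
pics
{'time_s': np.float64(0.1), 'q': array([-1.22 ,  0.418, -0.01 ,  1.614,  0.005,  1.111, -0.053]), 'joint_velocities': array([ 0.001, -0.001,  0.001, -0.   , -0.001, -0.001, -0.   ]), 'effort': array([ 2.0000e-03, -8.6581e+01,  6.8100e-01, -4.3563e+01,  1.9000e-02,
        5.0000e-03,  0.0000e+00]), 'ee_pos': array([0.239, 0.577, 0.231]), 'ee_rot': array([-6.120e-01, -3.081e+00,  2.000e-03]), 'force': array([-0.149,  0.029,  0.092]), 'ft_torque': array([ 0.028,  0.008, -0.001]), 'gripper_force': np.float64(0.0), 'opening': np.float64(1.002)} [[-0.924  0.382 -0.   ]
 [ 0.382  0.924 -0.001]
 [-0.    -0.001 -1.   ]]
scene 502.8518156753158 [ 0.99499414 -0.52158337  1.10231498] [-0.38202576  0.39351791 -0.83618178]
top 443.33642079003295 [ 0.44634164 -0.02667302  1.06301674] [ 0.10591409 -0.00352069 -0.99436905]
```

View pics/s0.png

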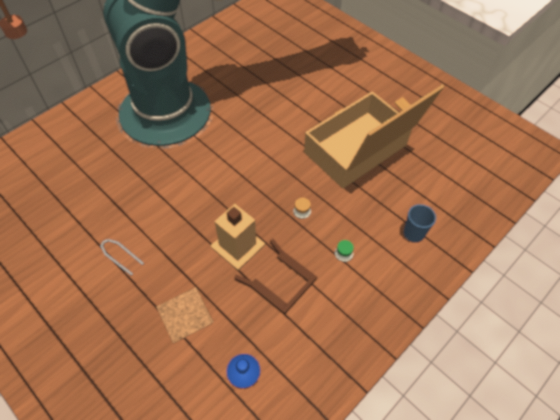

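View pics/t0.png

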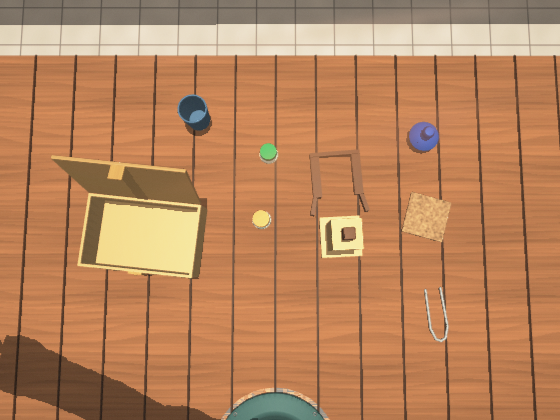

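The top view shows the case at about (342,236), runners (338,180), brass jar (261,218), green jar (268,153), box (140,235), mat (426,217), massager (423,137), scraper (437,315) and tumbler (194,112). Only two jars are visible. In the scene view the space behind the box top shows no jar.

Run:
```python
from h import *
im=cv2.imread('pics/t0.png')
a=cv2.resize(im[140:265,295:460],None,fx=4.8,fy=4.8,interpolation=cv2.INTER_CUBIC)
cv2.imwrite('pics/c1.png',a)
b=cv2.resize(im[145:285,45:215],None,fx=4.2,fy=4.2,interpolation=cv2.INTER_CUBIC)
cv2.imwrite('pics/c2.png',b)
s=cv2.imread('pics/s0.png')
for n,I in(('top',im),('scene',s)):
    h=cv2.cvtColor(I,cv2.COLOR_BGR2HSV)
    g=cv2.inRange(h,(50,120,60),(75,255,255))
    m=cv2.moments(g);u,v=m['m10']/m['m00'],m['m01']/m['m00'];print(n,'green',m['m00']/255,u,v,ray(n,u,v,.036))
    y=cv2.inRange(h,(12,120,150),(32,255,255))
    x0,x1,y0,y1=(245,278,200,235) if n=='top' else (290,315,192,220)
    y2=np.zeros_like(y);y2[y0:y1,x0:x1]=y[y0:y1,x0:x1]
    m=cv2.moments(y2);u,v=m['m10']/m['m00'],m['m01']/m['m00'];print(n,'brass',m['m00']/255,u,v,ray(n,u,v,.036))
    # cork: report colour
    print(I[217,426] if n=='top' else I[315,185])
```

```text
top green 40.0 266.075 146.75 [0.70528842 0.02053796 0.036     ]
top brass 1003.0 259.76370887337987 216.45463609172484 [0.53978684 0.03453999 0.036     ]
[106 157 208]
scene green 146.0 344.8082191780822 247.71917808219177 [0.6965205  0.01326741 0.036     ]
scene brass 281.0 302.3950177935943 203.77935943060498 [0.53611185 0.03289723 0.036     ]
[103 153 212]
```

View pics/c1.png

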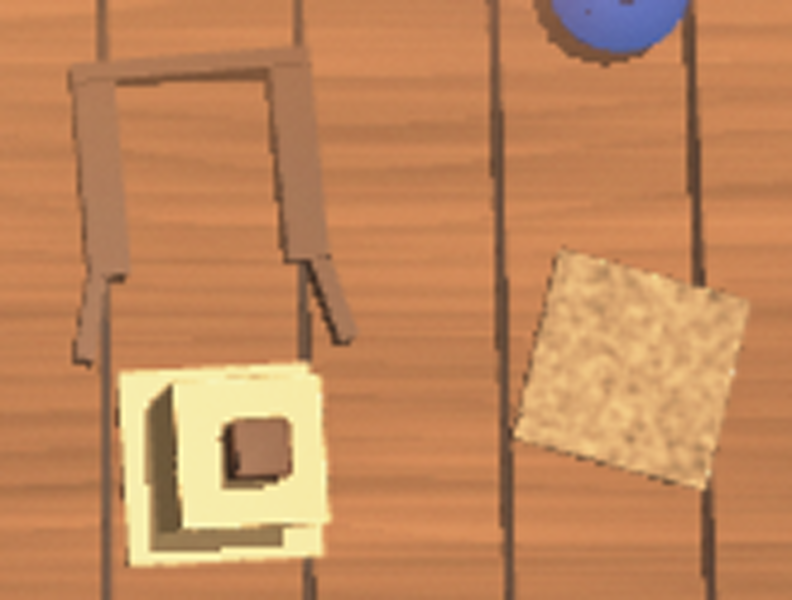

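View pics/c2.png

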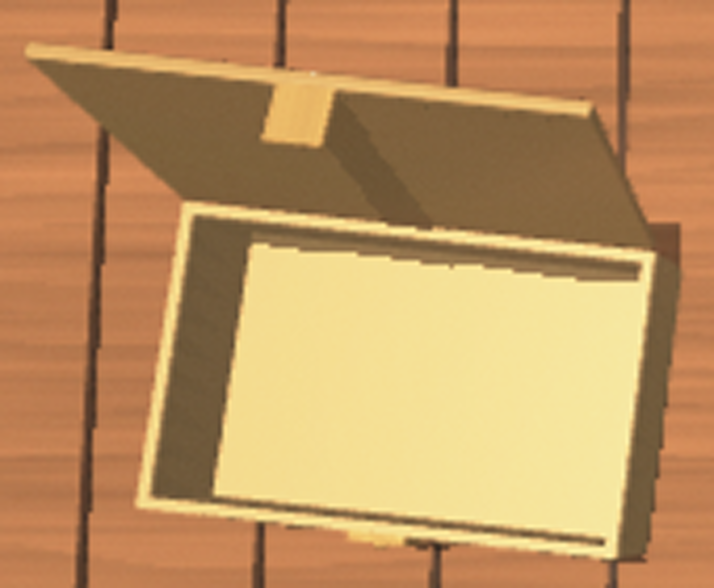

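c1 shows the knob top at (232..291, 417..478), the foot corners at (120,372), (130,566) and (323,556), the runners' outer far corners at (70,66) and (307,47), and the mat corners at (562,250), (748,300), (706,488) and (514,438). c2 shows the box's outer rim corners at (183,203), (655,252), (616,556) and (137,506). The top's free edge runs from (27,43) to (592,103).

Run:
```python
from h import *
def c1(x,y,z): return ray('top',(x+.5)/4.8-.5+295,(y+.5)/4.8-.5+140,z)
def c2(x,y,z): return ray('top',(x+.5)/4.2-.5+45,(y+.5)/4.2-.5+145,z)
def show(n,f,pts,z):
    P=np.array([f(*p,z) for p in pts])[:,:2]; Q=np.roll(P,-1,0)-P
    print(n,'ctr',P.mean(0).round(4),'len',np.linalg.norm(Q,axis=1).round(3),'dir',np.degrees(np.arctan2(Q[:,1],Q[:,0])).round(1));print(P.round(4).tolist())
show('foot',c1,[(120,372),(323,556),(130,566)],.008)
show('lid',c1,[(175,383),(322,377),(328,523),(183,528)],.122)
show('knob',c1,[(230,420),(291,417),(291,474),(231,478)],.156)
show('runL outer/R outer',c1,[(70,80),(90,275),(328,258),(307,47)],.016)
show('run inner',c1,[(115,80),(127,275),(288,260),(268,68)],.016)
show('mat',c1,[(562,250),(748,300),(706,488),(514,438)],.004)
show('box',c2,[(183,203),(655,252),(616,556),(137,506)],.084)
for z in (.2,.21,.22,.23,.24,.25): show('edge%.2f'%z,c2,[(27,43),(592,103)],z)
for n,f,B in(('top','t0',{'g':(255,138,282,168),'b':(248,205,274,232),'blue':(405,118,442,156)}),('scene','s0',{'g':(332,236,358,264),'b':(290,194,316,220)})):
    I=cv2.imread('pics/%s.png'%f)
    for k,(x0,y0,x1,y1) in B.items():
        h=cv2.cvtColor(I[y0:y1,x0:x1],cv2.COLOR_BGR2HSV)
        m=cv2.inRange(h,(45,150,60),(85,255,255)) if k=='g' else cv2.inRange(h,(18,110,120),(32,255,255)) if k=='b' else cv2.inRange(h,(105,100,40),(130,255,255))
        m=cv2.moments(m,True)
        if m['m00']: u,v=m['m10']/m['m00']+x0,m['m01']/m['m00']+y0; print(n,k,m['m00'],u,v,ray(n,u,v,.036).round(4))
```

```text
foot ctr [ 0.4783 -0.1413] len [0.135 0.095 0.096] dir [-132.5   92.9    2.4]
[[0.5407, -0.1068], [0.4494, -0.2062], [0.4446, -0.1109]]
lid ctr [ 0.4947 -0.1562] len [0.065 0.065 0.064 0.064] dir [ -87.7 -178.7   91.9    2.5]
[[0.5256, -0.1225], [0.5282, -0.1878], [0.4636, -0.1892], [0.4614, -0.1253]]
knob ctr [ 0.4952 -0.1553] len [0.026 0.024 0.026 0.025] dir [-87.2 179.   93.7   0.2]
[[0.5068, -0.1423], [0.5081, -0.1684], [0.4838, -0.168], [0.4821, -0.1424]]
runL outer/R outer ctr [ 0.6439 -0.1464] len [0.099 0.119 0.107 0.12 ] dir [-174.6  -85.9    4.5   98. ]
[[0.6869, -0.0824], [0.5883, -0.0917], [0.5967, -0.2101], [0.7038, -0.2015]]
run inner ctr [ 0.641  -0.1467] len [0.099 0.08  0.098 0.077] dir [-177.   -84.7    4.9   94.5]
[[0.6869, -0.1049], [0.5883, -0.11], [0.5958, -0.1901], [0.693, -0.1818]]
mat ctr [ 0.5426 -0.3635] len [0.096 0.097 0.098 0.098] dir [-105.3  165.3   75.3  -15.8]
[[0.6025, -0.33], [0.5771, -0.4227], [0.4829, -0.398], [0.5078, -0.3032]]
box ctr [0.4955 0.297 ] len [0.252 0.16  0.251 0.16 ] dir [-96.  173.9  84.   -5.9]
[[0.5883, 0.4139], [0.5619, 0.1633], [0.4028, 0.1805], [0.4289, 0.4304]]
edge0.20 ctr [0.6332 0.3052] len [0.268 0.268] dir [-96.2  83.8]
[[0.6476, 0.4386], [0.6188, 0.1718]]
edge0.21 ctr [0.6311 0.3014] len [0.265 0.265] dir [-96.2  83.8]
[[0.6453, 0.4332], [0.6168, 0.1695]]
edge0.22 ctr [0.6289 0.2975] len [0.262 0.262] dir [-96.2  83.8]
[[0.643, 0.4279], [0.6148, 0.1672]]
edge0.23 ctr [0.6267 0.2937] len [0.259 0.259] dir [-96.2  83.8]
[[0.6406, 0.4225], [0.6128, 0.1649]]
edge0.24 ctr [0.6246 0.2898] len [0.256 0.256] dir [-96.2  83.8]
[[0.6383, 0.4171], [0.6108, 0.1626]]
edge0.25 ctr [0.6224 0.286 ] len [0.253 0.253] dir [-96.2  83.8]
[[0.636, 0.4117], [0.6088, 0.1603]]
top b 214.0 260.41121495327104 218.07476635514018 [0.536 0.033 0.036]
top blue 246.0 427.3170731707317 141.5 [ 0.7179 -0.3617  0.036 ]
```

```bash
cat >> h.py <<'E'
def go(x,y,z,head):
    "shift/turn to reach TCP x,y,z, tool y axis heading (deg, mod 180), pointing down"
    s=arm.observe(); A=R.from_rotvec(s['ee_rot']); p=A.inv().apply(np.array([x,y,z])-s['ee_pos'])
    best=None
    for k in (0,180):
        a=np.radians(head+k); Y=np.array([np.cos(a),np.sin(a),0]); Z=np.array([0,0,-1.]); X=np.cross(Y,Z)
        w=(A.inv()*R.from_matrix(np.c_[X,Y,Z])).as_rotvec()
        if best is None or np.linalg.norm(w)<np.linalg.norm(best): best=w
    print('pos',np.round(s['ee_pos'],4),'F',np.round(s['force'],1),'op',round(float(s['opening'])*85.4,1),'t',round(float(s['time_s']),1),'q7',np.round(s['q'][6],2))
    print('shift',np.round(p/.8,4),'turn',np.round(best/np.pi,4),'rows>=%.1f'%max(np.linalg.norm(p)/.0417,np.degrees(np.linalg.norm(best))/7.16))
E
python3 -c "
from h import *
go(.495,-.1555,.28,92.2)"
```

```text
pos [0.2386 0.5774 0.2307] F [-0.1  0.   0.1] op 85.5 t 0.1 q7 -0.05
shift [-0.6461 -0.7243 -0.0607] turn [-0.0004 -0.     -0.1369] rows>=18.7
```

```bash
python3 -m inch '[[85,[0,0,-0.06],[0,0,0]],[85,[-0.646,-0.724,-0.061],[0,0,-0.137]],[85,[-0.646,-0.724,-0.061],[0,0,-0.137]],[85,[-0.646,-0.724,-0.061],[0,0,-0.137]],[85,[-0.646,-0.724,-0.061],[0,0,-0.137]],[85,[-0.646,-0.724,-0.061],[0,0,-0.137]],[85,[-0.646,-0.724,-0.061],[0,0,-0.137]],[85,[-0.646,-0.724,-0.061],[0,0,-0.137]],[85,[-0.646,-0.724,-0.061],[0,0,-0.137]],[85,[-0.646,-0.724,-0.061],[0,0,-0.137]]]' 60
python3 -c "
from h import *
go(.495,-.1555,.22,92.2)"
```

```text
time_s: 0.93
ee_pos: [0.3623, 0.2226, 0.2764]
ee_rot: [0.061, -3.141, -0.0]
force: [2.3, 0.6, 0.2]
opening: 0.993
gripper_force: 0.0
pos [0.3623 0.2226 0.2764] F [2.3 0.6 0.2] op 84.8 t 0.9 q7 0.99
shift [-0.1475 -0.4786  0.0704] turn [ 0.0001 -0.      0.0001] rows>=9.7
```

```bash
python3 -m inch '[[85,[-0.147,-0.478,0.07],[0,0,0]],[85,[-0.147,-0.478,0.07],[0,0,0]],[85,[-0.147,-0.478,0.07],[0,0,0]],[85,[-0.147,-0.478,0.07],[0,0,0]],[85,[-0.147,-0.478,0.07],[0,0,0]],[85,[-0.147,-0.478,0.07],[0,0,0]],[85,[-0.147,-0.478,0.07],[0,0,0]],[85,[-0.147,-0.478,0.07],[0,0,0]],[85,[-0.147,-0.478,0.07],[0,0,0]],[85,[-0.147,-0.478,0.07],[0,0,0]]]'
python3 -m inch '[[85,[0,0,0],[0,0,0]],[85,[0,0,0],[0,0,0]],[85,[0,0,0],[0,0,0]]]'
python3 -c "
from h import *
go(.495,-.1555,.128,92.2)"
```

```text
time_s: 1.77
ee_pos: [0.4947, -0.1565, 0.2199]
ee_rot: [0.058, -3.141, 0.002]
force: [0.8, -0.2, -0.0]
opening: 0.993
gripper_force: 0.0
time_s: 2.02
ee_pos: [0.4943, -0.1524, 0.2202]
ee_rot: [0.061, -3.14, -0.0]
force: [-0.5, 0.5, -0.4]
opening: 1.0
gripper_force: 0.0
pos [ 0.4943 -0.1524  0.2202] F [-0.5  0.5 -0.4] op 85.4 t 2.0 q7 2.0
shift [-0.0009 -0.004   0.1152] turn [ 0.0001 -0.0002  0.0001] rows>=2.2
```

```bash
python3 -m inch '[[85,[-0.001,-0.004,0.04],[0,0,0]],[85,[-0.001,-0.004,0.08],[0,0,0]],[85,[-0.001,-0.004,0.114],[0,0,0]],[85,[-0.001,-0.004,0.114],[0,0,0]],[85,[-0.001,-0.004,0.114],[0,0,0]],[60,[-0.001,-0.004,0.114],[0,0,0]],[45,[-0.001,-0.004,0.114],[0,0,0]],[35,[-0.001,-0.004,0.114],[0,0,0]],[20,[-0.001,-0.004,0.114],[0,0,0]],[15,[-0.001,-0.004,0.114],[0,0,0]]]' 60
python3 -m inch '[[15,[0,0,0],[0,0,0]],[15,[0,0,0],[0,0,0]],[15,[0,0,0],[0,0,0]],[15,[0,0,0],[0,0,0]]]'
python3 - <<'E'
from h import *
go(.540,-.154,.128,94.3)
snap('top','t1.png')
E
```

```text
time_s: 2.85
ee_pos: [0.4958, -0.1561, 0.13]
ee_rot: [-0.061, 3.14, -0.0]
force: [-4.3, 8.3, 46.4]
opening: 0.295
gripper_force: 47.6
time_s: 3.18
ee_pos: [0.4959, -0.156, 0.1301]
ee_rot: [-0.061, 3.14, 0.0]
force: [-2.4, 3.6, 12.8]
opening: 0.292
gripper_force: 59.3
pos [ 0.4959 -0.156   0.1301] F [-2.4  3.6 12.8] op 25.0 t 3.2 q7 2.09
shift [-0.0551  0.0003  0.0027] turn [ 0.0001  0.0004 -0.0115] rows>=1.1
```

```bash
python3 -m inch '[[15,[0,0,-0.001],[0,0,0]],[15,[-0.01,0,-0.002],[0,0,-0.003]],[15,[-0.02,0,-0.002],[0,0,-0.006]],[15,[-0.03,0,-0.002],[0,0,-0.009]],[15,[-0.04,0,-0.002],[0,0,-0.0115]],[15,[-0.048,0,-0.002],[0,0,-0.0115]],[15,[-0.055,0,-0.002],[0,0,-0.0115]],[15,[-0.055,0,-0.002],[0,0,-0.0115]],[15,[-0.055,0,-0.002],[0,0,-0.0115]]]'
python3 - <<'E'
from h import *
go(.640,-.147,.130,94.4)
snap('top','t2.png')
im=cv2.imread('pics/t2.png')
cv2.imwrite('pics/c3.png',cv2.resize(im[120:265,275:440],None,fx=4,fy=4,interpolation=cv2.INTER_CUBIC))
E
```

```text
time_s: 3.98
ee_pos: [0.5407, -0.1545, 0.1327]
ee_rot: [-0.117, 3.137, 0.001]
force: [-6.0, 4.7, 29.8]
opening: 0.292
gripper_force: 69.8
pos [ 0.5407 -0.1545  0.1327] F [-6.   4.7 29.8] op 25.0 t 4.0 q7 2.11
shift [-1.245e-01  1.000e-04  3.700e-03] turn [ 0.0001  0.0008 -0.0007] rows>=2.4
```

View pics/c3.png

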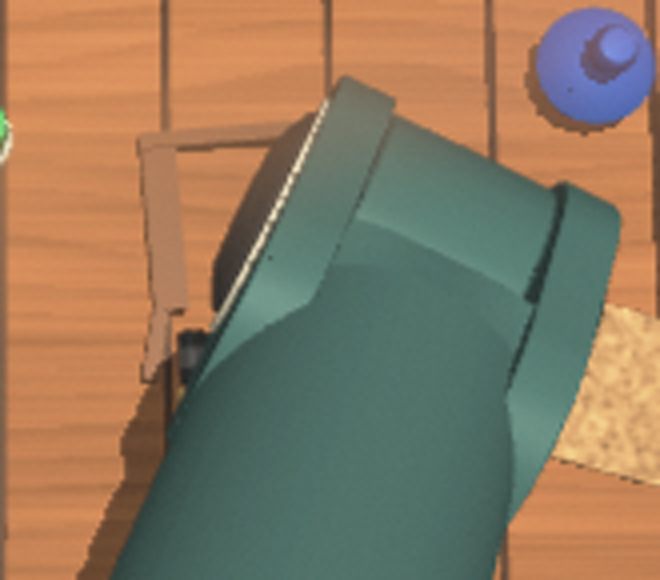

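The arm blocks the top view here. The rising vertical force is suspicious, so I'll check from the scene camera.

Run:
```python
from h import *
im=snap('scene','s1.png')[:,:,::-1]
cv2.imwrite('pics/c4.png',cv2.resize(im[190:325,195:345],None,fx=4.4,fy=4.4,interpolation=cv2.INTER_CUBIC))
print(arm.observe()['ft_torque'],arm.observe()['force'])
```

```text
[ 1.15831234  1.67215413 -0.30587807] [-5.12745396  3.75271771 29.0798449 ]
```

View pics/c4.png

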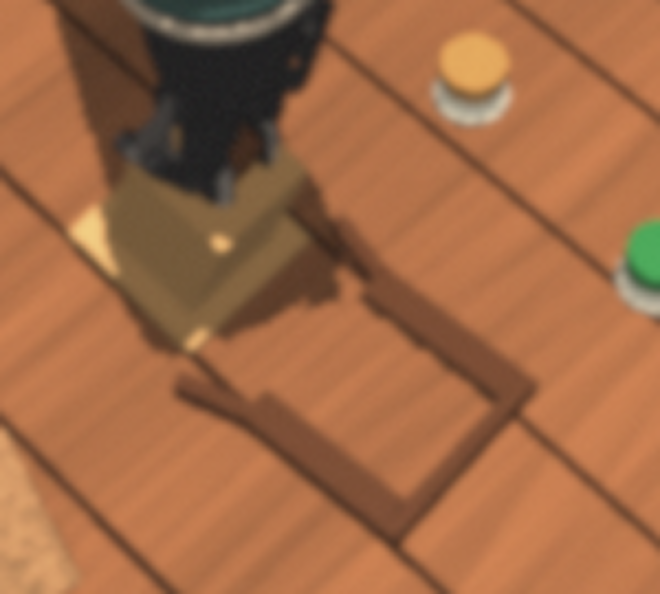

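Run:
```python
from h import *
f=lambda P:np.round((proj('scene',P)-[195,190]+.5)*4.4-.5)
for c,y in (((.495,-.156),2.2),((.541,-.1545),4.3)):
    a=np.radians(y);M=np.array([[np.cos(a),-np.sin(a)],[np.sin(a),np.cos(a)]])
    for z,h in((0.004,.048),(.122,.033),(.156,.013)):
        print(c,z,[f([*(np.array(c)+M@(h*np.array(s))),z]).tolist() for s in((1,1),(1,-1),(-1,-1),(-1,1))])
print('flare tips',f([.55,-.086,.016]),f([.554,-.216,.016]),'tcp',f(arm.observe()['ee_pos']))
```

```text
(0.495, -0.156) 0.004 [[309.0, 242.0], [188.0, 353.0], [69.0, 249.0], [190.0, 143.0]]
(0.495, -0.156) 0.122 [[265.0, 132.0], [174.0, 212.0], [86.0, 137.0], [176.0, 61.0]]
(0.495, -0.156) 0.156 [[207.0, 99.0], [170.0, 130.0], [135.0, 100.0], [171.0, 69.0]]
(0.541, -0.1545) 0.004 [[368.0, 287.0], [252.0, 406.0], [125.0, 302.0], [241.0, 190.0]]
(0.541, -0.1545) 0.122 [[328.0, 182.0], [241.0, 267.0], [147.0, 193.0], [234.0, 111.0]]
(0.541, -0.1545) 0.156 [[271.0, 150.0], [236.0, 184.0], [198.0, 155.0], [233.0, 122.0]]
flare tips [345. 219.] [179. 371.] tcp [236. 176.]
```

c4 shows that the foot has stayed put (corners at (69,240), (188,350), (309,240)) and the case is tipping about its front edge. Pads closed across y let the knob pivot. I'll back off, release and regrip with the fingers closing along x, which stops the pitching.

```bash
python3 -c "
from h import *
go(.4955,-.156,.131,92.2)"
python3 -m inch '[[15,[0.01,0,0],[0,0,0.002]],[15,[0.02,0,0.001],[0,0,0.005]],[15,[0.03,0,0.002],[0,0,0.008]],[15,[0.04,0,0.002],[0,0,0.011]],[15,[0.05,0,0.001],[0,0,0.0115]],[15,[0.056,0,0.001],[0,0,0.0115]],[15,[0.056,0,0.001],[0,0,0.0115]],[15,[0.056,0,0.001],[0,0,0.0115]]]'
python3 - <<'E'
from h import *
go(.4955,-.156,.131,92.2)
im=snap('scene')[:,:,::-1]
cv2.imwrite('pics/c5.png',cv2.resize(im[190:325,195:345],None,fx=4.4,fy=4.4,interpolation=cv2.INTER_CUBIC))
E
```

```text
pos [ 0.5406 -0.1545  0.1328] F [-5.1  3.8 29.1] op 25.2 t 4.1 q7 2.11
shift [0.0564 0.0023 0.002 ] turn [0.0001 0.0008 0.0115] rows>=1.1
time_s: 4.75
ee_pos: [0.4944, -0.1579, 0.1302]
ee_rot: [0.061, -3.14, -0.0]
force: [-4.2, -0.4, 7.2]
opening: 0.288
gripper_force: 66.7
pos [ 0.4944 -0.1579  0.1302] F [-4.2 -0.4  7.2] op 24.6 t 4.8 q7 2.09
shift [-0.0015  0.0023 -0.0011] turn [ 0.     -0.0002  0.0001] rows>=0.1
```

View pics/c5.png

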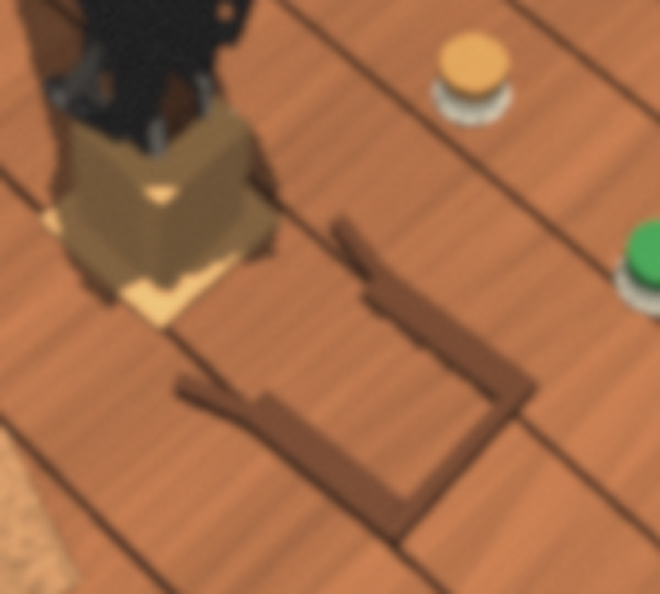

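The foot's front corner is now at (163,328), about 20 mm farther back than before. I'll release, clear the view and measure again.

```bash
python3 -m inch '[[40,[0,0,0],[0,0,0]],[85,[0,0,0],[0,0,0]],[85,[0,0,0],[0,0,0]],[85,[0,0,0],[0,0,0]],[85,[0,0,-0.05],[0,0,0.05]],[85,[0,0,-0.1],[0,0,0.1]],[85,[0.05,0.05,-0.12],[0,0,0.15]],[85,[0.1,0.1,-0.12],[0,0,0.2]],[85,[0.1,0.15,-0.12],[0,0,0.25]],[85,[0.1,0.2,-0.12],[0,0,0.3]]]'
python3 -m inch '[[85,[0,0.2,0],[0,0,0.15]],[85,[0,0.2,0],[0,0,0.15]],[85,[0,0.2,0],[0,0,0.15]],[85,[0,0.2,0],[0,0,0.15]],[85,[0,0.2,0],[0,0,0.15]],[85,[0,0.2,0],[0,0,0.15]]]'
python3 - <<'E'
from h import *
go(.4955,-.156,.131,2.2)
im=snap('top','t3.png')[:,:,::-1]
cv2.imwrite('pics/c6.png',cv2.resize(im[140:265,295:420],None,fx=4.8,fy=4.8,interpolation=cv2.INTER_CUBIC))
E
```

```text
time_s: 5.63
ee_pos: [0.4237, -0.0561, 0.2251]
ee_rot: [0.927, 3.001, 0.001]
force: [1.6, -0.3, 0.4]
opening: 0.999
gripper_force: 0.0
time_s: 6.13
ee_pos: [0.515, 0.0775, 0.2242]
ee_rot: [-1.591, -2.709, 0.002]
force: [-0.6, -0.9, 0.5]
opening: 0.998
gripper_force: 0.0
pos [0.515  0.0775 0.2242] F [-0.6 -0.9  0.5] op 85.2 t 6.1 q7 0.46
shift [-0.243  -0.1633  0.1168] turn [-0.0004  0.0003  0.1496] rows>=6.0
```

View pics/c6.png

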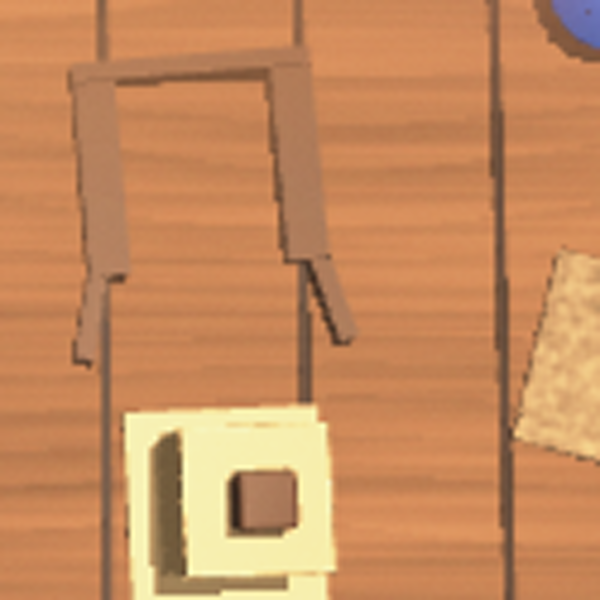

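The case stands upright and undamaged, about 20 mm farther back. The knob top is at (237..298, 470..532) in c6.

Run:
```python
from h import *
def c1(x,y,z): return ray('top',(x+.5)/4.8-.5+295,(y+.5)/4.8-.5+140,z)
for P,z in(([(237,473),(296,470),(298,528),(238,532)],.156),([(183,430),(326,421),(335,569),(190,577)],.122)):
    P=np.array([c1(*p,z) for p in P]);Q=np.roll(P,-1,0)-P
    print(P.mean(0),np.degrees(np.arctan2(Q[:,1],Q[:,0])).round(1)); c=P.mean(0)
go(c[0],c[1],.22,3)
```

```text
[ 0.47242805 -0.15769223  0.156     ] [-8.72e+01 -1.79e+02  9.37e+01  1.00e-01]
[ 0.47417056 -0.158755    0.122     ] [ -86.4 -177.6   93.1    2. ]
pos [0.5146 0.076  0.2244] F [-0.6 -0.1 -0. ] op 85.3 t 6.2 q7 0.46
shift [-0.232  -0.1867  0.0058] turn [-0.0004  0.0002  0.1448] rows>=5.7
```

```bash
python3 -m inch '[[85,[-0.232,-0.187,0.006],[0,0,0.145]],[85,[-0.232,-0.187,0.006],[0,0,0.145]],[85,[-0.232,-0.187,0.006],[0,0,0.145]],[85,[-0.232,-0.187,0.006],[0,0,0.145]],[85,[-0.232,-0.187,0.006],[0,0,0.145]],[85,[-0.232,-0.187,0.006],[0,0,0.145]],[85,[-0.232,-0.187,0.006],[0,0,0.145]],[85,[-0.232,-0.187,0.006],[0,0,0.145]],[85,[-0.232,-0.187,0.006],[0,0,0.145]],[85,[-0.232,-0.187,0.006],[0,0,0.145]]]'
python3 -c "
from h import *
go(.473,-.158,.132,2.5)"
```

```text
time_s: 7.02
ee_pos: [0.4737, -0.1582, 0.22]
ee_rot: [-2.163, -2.277, -0.0]
force: [1.0, 0.9, -0.1]
opening: 0.995
gripper_force: 0.0
pos [ 0.4737 -0.1582  0.22  ] F [ 1.   0.9 -0.1] op 84.9 t 7.0 q7 0.52
shift [ 0.0002 -0.0008  0.11  ] turn [-0.0001 -0.0002  0.0025] rows>=2.1
```

```bash
python3 -m inch '[[85,[0,-0.001,0.04],[0,0,0.0025]],[85,[0,-0.001,0.08],[0,0,0.0025]],[85,[0,-0.001,0.11],[0,0,0.0025]],[85,[0,-0.001,0.11],[0,0,0.0025]],[50,[0,-0.001,0.11],[0,0,0.0025]],[38,[0,-0.001,0.11],[0,0,0.0025]],[32,[0,-0.001,0.11],[0,0,0.0025]],[28,[0,-0.001,0.11],[0,0,0.0025]],[22,[0,-0.001,0.11],[0,0,0.0025]],[18,[0,-0.001,0.11],[0,0,0.0025]]]' 100
python3 -m inch '[[10,[0,0,0],[0,0,0]],[10,[0,0,0],[0,0,0]],[10,[0,0,0],[0,0,0]],[10,[0,0,0],[0,0,0]]]'
python3 -c "
from h import *
go(.473,-.158,.132,4.4)"
```

```text
time_s: 7.85
ee_pos: [0.4736, -0.159, 0.1329]
ee_rot: [2.173, 2.267, 0.002]
force: [1.3, 0.8, 6.8]
opening: 0.286
gripper_force: 97.8
time_s: 8.18
ee_pos: [0.4736, -0.1591, 0.1328]
ee_rot: [2.173, 2.267, 0.001]
force: [0.5, 1.0, 7.4]
opening: 0.286
gripper_force: 97.9
pos [ 0.4736 -0.1591  0.1328] F [0.5 1.  7.4] op 24.4 t 8.2 q7 0.63
shift [ 0.0014 -0.0007  0.001 ] turn [ 0.0005  0.0001 -0.0109] rows>=0.3
```

```bash
python3 -c "
from h import *
go(.513,-.157,.1335,4.4);go(.553,-.1537,.1335,4.4)"
```

```text
pos [ 0.4736 -0.1591  0.1328] F [0.5 1.  7.4] op 24.4 t 8.2 q7 0.63
shift [ 0.0005  0.0493 -0.0008] turn [ 0.0005  0.0001 -0.0109] rows>=0.9
pos [ 0.4736 -0.1591  0.1328] F [0.5 1.  7.4] op 24.4 t 8.2 q7 0.63
shift [ 0.0025  0.0995 -0.0007] turn [ 0.0005  0.0001 -0.0109] rows>=1.9
```

```bash
python3 -m inch '[[10,[0,0.005,-0.001],[0,0,0]],[10,[0,0.012,-0.001],[0,0,-0.003]],[10,[0.0005,0.022,-0.001],[0,0,-0.006]],[10,[0.0005,0.032,-0.001],[0,0,-0.01]],[10,[0.001,0.042,-0.001],[0,0,-0.011]],[10,[0.001,0.049,-0.001],[0,0,-0.011]],[10,[0.001,0.049,-0.001],[0,0,-0.011]]]'
python3 - <<'E'
from h import *
print(arm.observe()['ft_torque'].round(2))
go(.575,-.152,.1335,4.4)
im=snap('scene')[:,:,::-1]
cv2.imwrite('pics/c7.png',cv2.resize(im[190:325,195:345],None,fx=4.4,fy=4.4,interpolation=cv2.INTER_CUBIC))
E
```

```text
time_s: 8.77
ee_pos: [0.5133, -0.1563, 0.1327]
ee_rot: [2.133, 2.307, -0.001]
force: [1.1, 0.5, 2.5]
opening: 0.284
gripper_force: 99.6
[ 0.19 -0.07 -0.01]
pos [ 0.5133 -0.1563  0.1327] F [1.1 0.5 2.5] op 24.3 t 8.8 q7 0.65
shift [-0.0006  0.0773 -0.001 ] turn [-0.      0.0001  0.0005] rows>=1.5
```

View pics/c7.png

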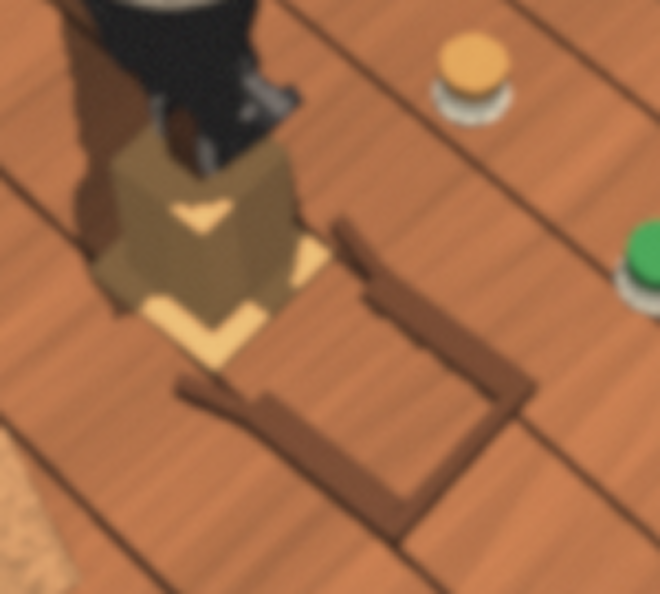

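The case now slides upright: its foot front corner is at (215,370), and it sits between the flares. I'll carry on inward.

```bash
python3 -m inch '[[10,[0,0.008,0],[0,0,0]],[10,[0,0.018,0],[0,0,0]],[10,[-0.0005,0.03,0],[0,0,0]],[10,[-0.0005,0.042,0],[0,0,0]],[10,[-0.0005,0.054,0],[0,0,0]],[10,[-0.0005,0.066,0],[0,0,0]],[10,[-0.0005,0.077,0],[0,0,0]],[10,[-0.0005,0.077,0],[0,0,0]]]'
python3 -c "
from h import *
go(.636,-.1473,.133,4.4)"
```

```text
time_s: 9.48
ee_pos: [0.575, -0.1519, 0.1328]
ee_rot: [2.133, 2.306, -0.0]
force: [1.7, 0.5, 4.9]
opening: 0.281
gripper_force: 100.0
pos [ 0.575  -0.1519  0.1328] F [1.7 0.5 4.9] op 24.0 t 9.5 q7 0.62
shift [-0.0002  0.0765 -0.0003] turn [0.0001 0.0002 0.0004] rows>=1.5
```

```bash
python3 -m inch '[[10,[0,0.008,0],[0,0,0]],[10,[0,0.018,0],[0,0,0]],[10,[0,0.028,0],[0,0,0]],[10,[0,0.038,0],[0,0,0]],[10,[0,0.048,0],[0,0,0]],[10,[0,0.058,0],[0,0,0]],[10,[0,0.068,0],[0,0,0]],[10,[0,0.0765,0],[0,0,0]],[10,[0,0.0765,0],[0,0,0]]]'
python3 -c "
from h import *
print(arm.observe()['ft_torque'].round(2))
go(.644,-.1467,.133,4.4)"
```

```text
time_s: 10.23
ee_pos: [0.6352, -0.1474, 0.1327]
ee_rot: [2.134, 2.306, -0.001]
force: [0.6, 1.0, 2.7]
opening: 0.281
gripper_force: 99.8
[0.05 0.3  0.01]
pos [ 0.6352 -0.1474  0.1327] F [0.6 1.  2.7] op 24.0 t 10.2 q7 0.59
shift [ 0.      0.011  -0.0003] turn [-0.0001  0.0001  0.0002] rows>=0.2
```

Now I'll creep forward until it meets the stop.

```bash
python3 -m inch '[[10,[0,0.002,0],[0,0,0]],[10,[0,0.004,0],[0,0,0]],[10,[0,0.006,0],[0,0,0]],[10,[0,0.006,0],[0,0,0]]]'
python3 -m inch '[[10,[0,0.0015,0],[0,0,0]],[10,[0,0.003,0],[0,0,0]],[10,[0,0.003,0],[0,0,0]]]'
```

```text
time_s: 10.57
ee_pos: [0.6387, -0.1472, 0.1326]
ee_rot: [-2.134, -2.304, 0.001]
force: [-3.9, -1.9, 2.0]
opening: 0.284
gripper_force: 99.7
time_s: 10.82
ee_pos: [0.6412, -0.147, 0.1327]
ee_rot: [-2.134, -2.305, 0.001]
force: [-5.2, -0.0, 2.5]
opening: 0.282
gripper_force: 99.6
```

```bash
python3 -m inch '[[10,[0,0.002,0],[0,0,0]],[10,[0,0.003,0],[0,0,0]],[10,[0,0.003,0],[0,0,0]]]'
python3 -m inch '[[10,[0,0.002,0],[0,0,0]],[10,[0,0.003,0],[0,0,0]],[10,[0,0.003,0],[0,0,0]]]'
python3 - <<'E'
from h import *
im=snap('scene')[:,:,::-1]
cv2.imwrite('pics/c8.png',cv2.resize(im[190:325,195:345],None,fx=4.4,fy=4.4,interpolation=cv2.INTER_CUBIC))
E
```

```text
time_s: 11.07
ee_pos: [0.6431, -0.147, 0.1326]
ee_rot: [-2.134, -2.304, 0.002]
force: [-8.1, -1.1, 4.2]
opening: 0.286
gripper_force: 99.9
time_s: 11.32
ee_pos: [0.6445, -0.147, 0.1327]
ee_rot: [-2.133, -2.302, 0.004]
force: [-17.0, -0.1, 12.2]
opening: 0.28
gripper_force: 101.2
```

View pics/c8.png

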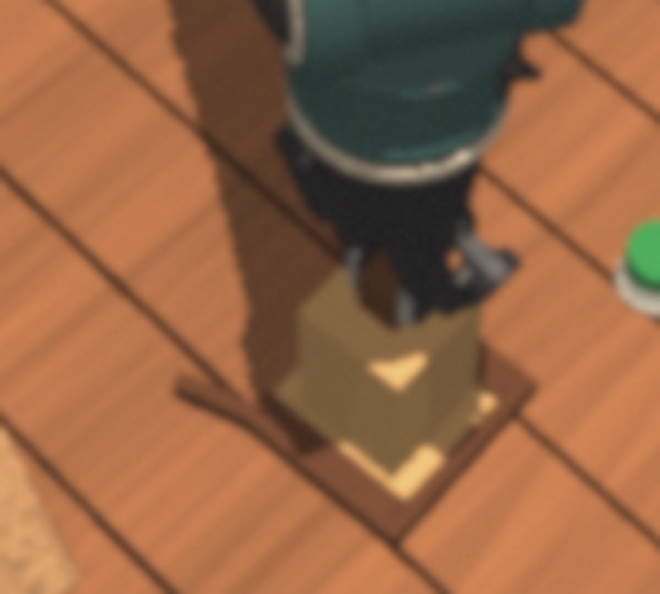

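The case is home: its foot's front edge meets the stop at (405,500) and the stop pushes back with 17 N. I'll ease off, then draw the lid straight up.

```bash
python3 -m inch '[[10,[0,-0.002,0],[0,0,0]],[10,[0,-0.003,0],[0,0,0]],[10,[0,-0.003,0],[0,0,0]]]'
python3 -m inch '[[10,[0,0,-0.004],[0,0,0]],[10,[0,0,-0.008],[0,0,0]],[10,[0,0,-0.014],[0,0,0]],[10,[0,0,-0.02],[0,0,0]],[10,[0,0,-0.03],[0,0,0]],[10,[0,0,-0.04],[0,0,0]],[10,[0,0,-0.05],[0,0,0]],[10,[0,0,-0.06],[0,0,0]]]'
python3 -m inch '[[10,[0,0,-0.015],[0,0,0]],[10,[0,0,-0.03],[0,0,0]],[10,[0,0,-0.045],[0,0,0]],[10,[0,0,-0.06],[0,0,0]],[10,[0,0,-0.075],[0,0,0]],[10,[0,0,-0.085],[0,0,0]],[10,[0,0,-0.085],[0,0,0]],[10,[0,0,-0.085],[0,0,0]]]'
python3 - <<'E'
from h import *
go(.5426,-.3635,.255,-14.5)
im=snap('scene')[:,:,::-1]
cv2.imwrite('pics/c9.png',cv2.resize(im[150:370,130:350],None,fx=2.7,fy=2.7,interpolation=cv2.INTER_CUBIC))
E
```

```text
time_s: 11.62
ee_pos: [0.6434, -0.147, 0.1326]
ee_rot: [-2.134, -2.305, 0.001]
force: [-5.4, -1.7, 1.7]
opening: 0.285
gripper_force: 99.7
time_s: 12.28
ee_pos: [0.6443, -0.1467, 0.182]
ee_rot: [2.134, 2.305, 0.001]
force: [0.1, -0.5, -2.7]
opening: 0.278
gripper_force: 100.3
time_s: 12.95
ee_pos: [0.6442, -0.1466, 0.249]
ee_rot: [2.134, 2.305, 0.0]
force: [-0.0, 0.7, -1.9]
opening: 0.278
gripper_force: 100.4
pos [ 0.6442 -0.1466  0.249 ] F [-0.   0.7 -1.9] op 23.8 t 12.9 q7 0.53
shift [-0.2605 -0.1475 -0.0076] turn [ 1.000e-04 -0.000e+00  1.051e-01] rows>=5.7
```

View pics/c9.png

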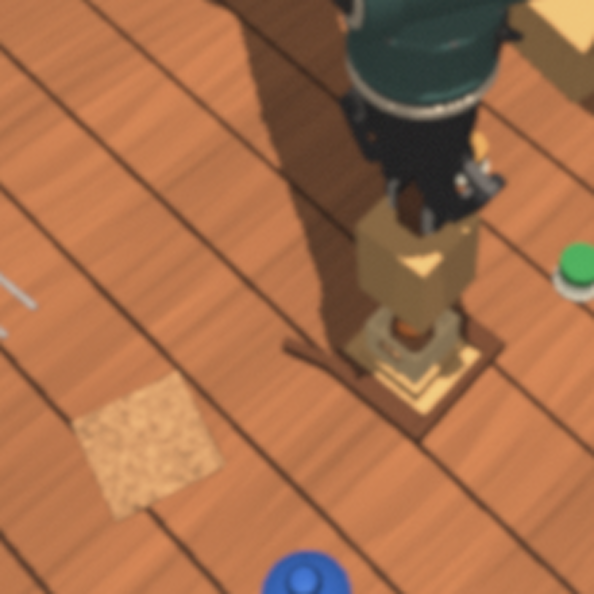

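The lid is off and hangs upright, with the hourglass and base still down in the runners. Next I carry it to the mat.

```bash
python3 -m inch '[[10,[-0.02,-0.012,-0.008],[0,0,0.005]],[10,[-0.06,-0.034,-0.008],[0,0,0.02]],[10,[-0.1,-0.057,-0.008],[0,0,0.04]],[10,[-0.14,-0.08,-0.008],[0,0,0.06]],[10,[-0.18,-0.102,-0.008],[0,0,0.08]],[10,[-0.22,-0.125,-0.008],[0,0,0.1]],[10,[-0.245,-0.139,-0.008],[0,0,0.105]],[10,[-0.2605,-0.1475,-0.008],[0,0,0.105]],[10,[-0.2605,-0.1475,-0.008],[0,0,0.105]],[10,[-0.2605,-0.1475,-0.008],[0,0,0.105]]]'
python3 -c "
from h import *
go(.5426,-.3635,.118,-14.5)"
```

```text
time_s: 13.83
ee_pos: [0.5423, -0.3635, 0.2546]
ee_rot: [-2.483, -1.923, 0.001]
force: [-0.1, 0.3, -1.1]
opening: 0.279
gripper_force: 100.4
pos [ 0.5423 -0.3635  0.2546] F [-0.1  0.3 -1.1] op 23.8 t 13.8 q7 0.61
shift [1.000e-04 5.000e-04 1.708e-01] turn [-0.0003 -0.0001  0.    ] rows>=3.3
```

```bash
python3 -m inch '[[10,[0,0,0.02],[0,0,0]],[10,[0,0,0.05],[0,0,0]],[10,[0,0,0.08],[0,0,0]],[10,[0,0,0.11],[0,0,0]],[10,[0,0,0.14],[0,0,0]],[10,[0,0,0.158],[0,0,0]],[10,[0,0,0.17],[0,0,0]],[10,[0,0,0.1755],[0,0,0]],[10,[0,0,0.178],[0,0,0]],[10,[0,0,0.178],[0,0,0]]]'
```

```text
time_s: 14.67
ee_pos: [0.5428, -0.3636, 0.1133]
ee_rot: [2.483, 1.924, 0.0]
force: [0.4, 0.2, -0.8]
opening: 0.279
gripper_force: 100.3
```

```bash
python3 -m inch '[[10,[0,0,0.0015],[0,0,0]],[10,[0,0,0.003],[0,0,0]],[10,[0,0,0.003],[0,0,0]]]'
python3 -m inch '[[10,[0,0,0.0012],[0,0,0]],[10,[0,0,0.0012],[0,0,0]]]'
```

```text
time_s: 14.92
ee_pos: [0.5428, -0.3637, 0.1109]
ee_rot: [2.483, 1.923, 0.0]
force: [0.2, -0.7, -0.1]
opening: 0.281
gripper_force: 100.7
time_s: 15.08
ee_pos: [0.5431, -0.3639, 0.1107]
ee_rot: [2.483, 1.923, 0.001]
force: [-0.1, 1.9, 10.7]
opening: 0.283
gripper_force: 102.1
```

```bash
python3 -m inch '[[30,[0,0,-0.0008],[0,0,0]],[40,[0,0,-0.001],[0,0,0]],[60,[0,0,-0.001],[0,0,0]],[85,[0,0,-0.001],[0,0,0]],[85,[0,0,-0.001],[0,0,0]],[85,[0,0,-0.02],[0,0,0]],[85,[0,0,-0.06],[0,0,0]],[85,[0,0,-0.11],[0,0,0]],[85,[0,0,-0.16],[0,0,0]],[85,[0,0,-0.16],[0,0,0]]]' 40
python3 -c "
from h import *
go(.6435,-.147,.22,84)
go(.6435,-.147,.22,4)"
```

```text
time_s: 15.92
ee_pos: [0.5439, -0.3659, 0.2463]
ee_rot: [2.477, 1.917, 0.005]
force: [-0.2, -0.6, 0.3]
opening: 0.994
gripper_force: 0.0
pos [ 0.5439 -0.3659  0.2463] F [-0.2 -0.6  0.3] op 84.9 t 15.9 q7 0.62
shift [0.2963 0.0515 0.0325] turn [ 0.0031 -0.0013  0.4526] rows>=11.4
pos [ 0.5439 -0.3659  0.2463] F [-0.2 -0.6  0.3] op 84.9 t 15.9 q7 0.62
shift [0.2963 0.0515 0.0325] turn [ 0.0027  0.0014 -0.103 ] rows>=5.8
```

```bash
python3 -m inch '[[85,[0.1,0.0,0],[0,0,-0.1]],[85,[0.2,-0.1,0],[0,0,-0.1]],[85,[0.3,-0.2,0],[0,0,-0.1]],[85,[0.4,-0.2,0],[0,0,-0.1]],[85,[0.4,-0.2,0],[0,0,-0.1]],[85,[0.4,-0.2,0],[0,0,-0.1]],[85,[0.4,-0.2,0],[0,0,-0.1]],[85,[0.4,-0.2,0],[0,0,-0.1]],[85,[0.4,-0.2,0],[0,0,-0.1]],[85,[0.4,-0.2,0],[0,0,-0.1]]]'
python3 - <<'E'
from h import *
go(.6435,-.147,.17,4)
im=snap('top','t4.png')[:,:,::-1]
cv2.imwrite('pics/c10.png',cv2.resize(im[110:290,225:465],None,fx=3.3,fy=3.3,interpolation=cv2.INTER_CUBIC))
E
```

```text
time_s: 16.75
ee_pos: [0.4666, -0.0082, 0.2382]
ee_rot: [-2.144, -2.294, -0.002]
force: [0.7, -0.3, 0.3]
opening: 0.995
gripper_force: 0.0
pos [ 0.4666 -0.0082  0.2382] F [ 0.7 -0.3  0.3] op 85.0 t 16.8 q7 0.13
shift [-0.1882  0.2088  0.0848] turn [ 0.     -0.0007 -0.0006] rows>=5.6
```

View pics/c10.png

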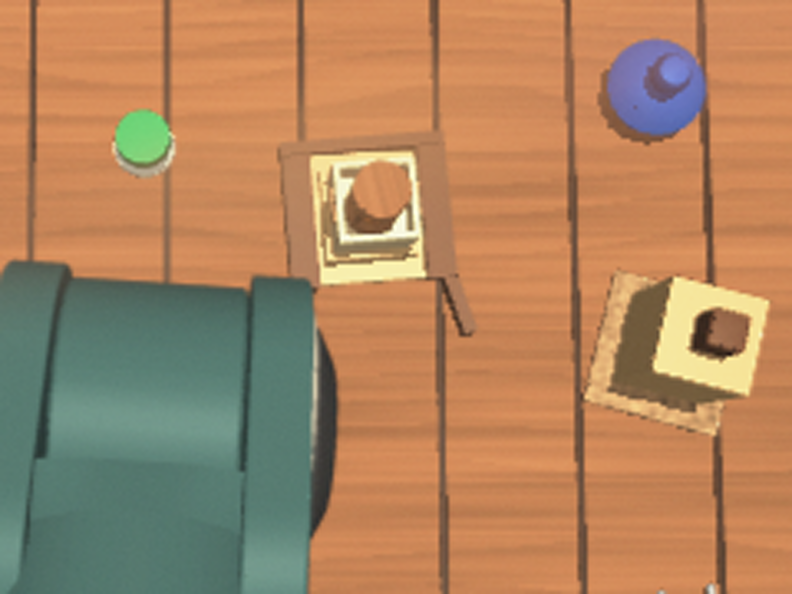

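The lid stands upright on the mat (top centre about (712,337)), the base is home, the hourglass top is at (381,188) and the green cap at (142,137).

Run:
```python
from h import *
def c(x,y,z): return ray('top',(x+.5)/3.3-.5+225,(y+.5)/3.3-.5+110,z).round(4)
print('hg',c(381,188,.114),'green',c(142,137,.036),'lid',c(712,337,.1))
g=c(381,188,.114)
go(g[0],g[1],.17,4)
```

```text
hg [ 0.6414 -0.1443  0.114 ] green [0.6946 0.0167 0.036 ] lid [ 0.5439 -0.364   0.1   ]
pos [ 0.4673 -0.011   0.2384] F [ 0.6 -0.4 -1.1] op 85.0 t 16.8 q7 0.14
shift [-0.1808  0.2061  0.0853] turn [ 0.0002 -0.0005 -0.0012] rows>=5.5
```

```bash
python3 -m inch '[[85,[-0.181,0.206,0],[0,0,-0.001]],[85,[-0.181,0.206,0],[0,0,-0.001]],[85,[-0.181,0.206,0],[0,0,-0.001]],[85,[-0.181,0.206,0],[0,0,-0.001]],[85,[-0.181,0.206,0.04],[0,0,-0.001]],[85,[-0.181,0.206,0.085],[0,0,-0.001]],[85,[-0.181,0.206,0.085],[0,0,-0.001]],[85,[-0.181,0.206,0.085],[0,0,-0.001]],[85,[-0.181,0.206,0.085],[0,0,-0.001]],[85,[-0.181,0.206,0.085],[0,0,-0.001]]]'
python3 -c "
from h import *
go(.6414,-.1443,.085,4)"
```

```text
time_s: 17.63
ee_pos: [0.6413, -0.1481, 0.1717]
ee_rot: [2.147, 2.291, 0.002]
force: [0.8, -0.0, 1.1]
opening: 0.996
gripper_force: 0.0
pos [ 0.6413 -0.1481  0.1717] F [ 0.8 -0.   1.1] op 85.1 t 17.6 q7 0.56
shift [0.0047 0.0002 0.1084] turn [ 0.0007  0.0001 -0.0016] rows>=2.1
```

```bash
python3 -m inch '[[85,[0.004,0,0.03],[0,0,0]],[85,[0.004,0,0.07],[0,0,0]],[85,[0.004,0,0.108],[0,0,0]],[85,[0.004,0,0.108],[0,0,0]],[65,[0.004,0,0.108],[0,0,0]],[50,[0.004,0,0.108],[0,0,0]],[42,[0.004,0,0.108],[0,0,0]],[35,[0.004,0,0.108],[0,0,0]],[30,[0.004,0,0.108],[0,0,0]],[30,[0.004,0,0.108],[0,0,0]]]' 40
python3 -m inch '[[30,[0,0,0],[0,0,0]],[30,[0,0,0],[0,0,0]],[30,[0,0,-0.005],[0,0,0]],[30,[0,0,-0.015],[0,0,0]],[30,[0,0,-0.03],[0,0,0]],[30,[0,0,-0.06],[0,0,0]],[30,[0,0,-0.1],[0,0,0]],[30,[0,0,-0.14],[0,0,0]],[30,[0,0,-0.15],[0,0,0]],[30,[0,0,-0.15],[0,0,0]]]'
python3 -c "
from h import *
a=np.radians(-6);M=np.array([[np.cos(a),-np.sin(a)],[np.sin(a),np.cos(a)]])
B=np.array([.4955,.297])
for y in(.075,0,-.075):
    print(B+M@[-.01,y])
p=B+M@[-.01,.075]
go(p[0],p[1],.205,-6)"
```

```text
time_s: 18.47
ee_pos: [0.6417, -0.1453, 0.0853]
ee_rot: [2.147, 2.29, 0.002]
force: [-3.9, 0.3, 13.8]
opening: 0.456
gripper_force: 38.7
time_s: 19.3
ee_pos: [0.6419, -0.1455, 0.207]
ee_rot: [2.146, 2.289, 0.004]
force: [0.6, -0.3, -1.9]
opening: 0.457
gripper_force: 40.5
[0.49339442 0.37263443]
[0.48555478 0.29804528]
[0.47771515 0.22345614]
pos [ 0.6419 -0.1455  0.207 ] F [ 0.6 -0.3 -1.9] op 39.0 t 19.3 q7 0.54
shift [ 0.6582 -0.1436  0.0012] turn [0.0015 0.0002 0.0538] rows>=12.9
```

```bash
python3 -m inch '[[30,[0.02,-0.03,0],[0,0,0]],[30,[0.05,-0.07,0],[0,0,0.01]],[30,[0.08,-0.11,0],[0,0,0.02]],[30,[0.11,-0.15,0],[0,0,0.03]],[30,[0.16,-0.165,0],[0,0,0.04]],[30,[0.21,-0.165,0],[0,0,0.05]],[30,[0.26,-0.165,0],[0,0,0.054]],[30,[0.31,-0.165,0],[0,0,0.054]],[30,[0.36,-0.165,0],[0,0,0.054]],[30,[0.41,-0.165,0],[0,0,0.054]]]'
python3 -m inch '[[30,[0.05,0,0],[0,0,0]],[30,[0.1,0,0],[0,0,0]],[30,[0.15,0,0],[0,0,0]],[30,[0.19,0,0],[0,0,0]],[30,[0.22,0.02,0],[0,0,0]],[30,[0.22,0.02,0],[0,0,0]],[30,[0.22,0.02,0],[0,0,0]],[30,[0.22,0.02,0],[0,0,0]]]'
python3 -c "
from h import *
go(.4934,.3726,.06,-6)"
```

```text
time_s: 20.13
ee_pos: [0.4869, 0.1758, 0.2029]
ee_rot: [-2.334, -2.101, 0.001]
force: [1.0, -1.1, -1.2]
opening: 0.453
gripper_force: 40.6
time_s: 20.8
ee_pos: [0.5221, 0.3463, 0.2025]
ee_rot: [2.336, 2.101, -0.002]
force: [-0.2, -0.0, -1.4]
opening: 0.453
gripper_force: 40.8
pos [0.5221 0.3463 0.2025] F [-0.2 -0.  -1.4] op 38.7 t 20.8 q7 -0.48
shift [ 0.0291 -0.039   0.1781] turn [-0.0003  0.0004 -0.0004] rows>=3.5
```

```bash
python3 -m inch '[[30,[0.029,-0.039,0],[0,0,0]],[30,[0.029,-0.039,0.0],[0,0,0]],[30,[0.029,-0.039,0.04],[0,0,0]],[30,[0.029,-0.039,0.08],[0,0,0]],[30,[0.029,-0.039,0.12],[0,0,0]],[30,[0.029,-0.039,0.15],[0,0,0]],[30,[0.029,-0.039,0.175],[0,0,0]],[30,[0.029,-0.039,0.188],[0,0,0]],[30,[0.029,-0.039,0.188],[0,0,0]]]'
python3 -m inch '[[30,[0,0,0.002],[0,0,0]],[30,[0,0,0.004],[0,0,0]],[30,[0,0,0.004],[0,0,0]]]'
```

```text
time_s: 21.55
ee_pos: [0.4927, 0.3722, 0.051]
ee_rot: [-2.336, -2.101, 0.005]
force: [0.6, 0.4, -0.4]
opening: 0.451
gripper_force: 40.9
time_s: 21.8
ee_pos: [0.4941, 0.3738, 0.0505]
ee_rot: [-2.335, -2.101, -0.002]
force: [-0.1, 0.4, -1.5]
opening: 0.452
gripper_force: 40.9
```

```bash
python3 -m inch '[[30,[0,0,0.0025],[0,0,0]],[30,[0,0,0.0025],[0,0,0]]]'; python3 -m inch '[[30,[0,0,0.0025],[0,0,0]],[30,[0,0,0.0025],[0,0,0]]]'
```

```text
time_s: 21.97
ee_pos: [0.4938, 0.3738, 0.0478]
ee_rot: [-2.335, -2.102, -0.001]
force: [-0.9, 0.1, -1.1]
opening: 0.451
gripper_force: 40.9
time_s: 22.13
ee_pos: [0.4941, 0.3745, 0.0473]
ee_rot: [-2.334, -2.101, -0.003]
force: [-8.1, -3.0, 27.6]
opening: 0.452
gripper_force: 43.1
```

```bash
python3 -m inch '[[34,[0,0,-0.0015],[0,0,0]],[44,[0,0,-0.0015],[0,0,0]],[54,[0,0,-0.0015],[0,0,0]],[62,[0,0,-0.0015],[0,0,0]],[62,[0,0,-0.0015],[0,0,0]],[62,[0,0,-0.03],[0,0,0]],[62,[0,0,-0.08],[0,0,0]],[62,[0,0,-0.13],[0,0,0]],[85,[0,0,-0.16],[0,0,0]],[85,[0,0,-0.16],[0,0,0]]]'
python3 - <<'E'
from h import *
go(.536,.033,.1,4)
snap('scene','s2.png')
E
```

```text
time_s: 22.97
ee_pos: [0.4957, 0.3746, 0.1787]
ee_rot: [-2.335, -2.101, -0.011]
force: [-0.7, 0.3, -0.6]
opening: 0.977
gripper_force: 0.0
pos [0.4957 0.3746 0.1787] F [-0.7  0.3 -0.6] op 83.4 t 23.0 q7 -0.53
shift [-0.4199  0.0946  0.0966] turn [ 0.0015 -0.0016 -0.0558] rows>=8.5
```

View pics/s2.png

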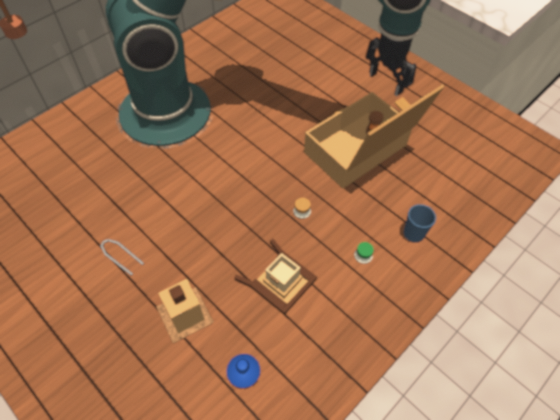

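The hourglass stands in the box (its top at (376,118)), the lid is on the mat and the base is in the runners. The green jar has been knocked from (345,248) to (365,251), so I'll relocate both jars.

```bash
cat >> h.py <<'E'
def jars():
    for n in('top','scene'):
        h=cv2.cvtColor(snap(n),cv2.COLOR_RGB2HSV)
        for k,lo,hi in(('green',(45,100,60),(85,255,255)),('brass',(15,90,150),(32,255,255))):
            m=cv2.inRange(h,lo,hi); nn,l,st,c=cv2.connectedComponentsWithStats(m)
            for i in range(1,nn):
                w,hh,a=st[i,2:5]
                if 60<a<450 and .6<w/hh<1.6: print(n,k,a,w,hh,c[i].round(1),ray(n,*c[i],.036).round(4))
E
python3 -c "
from h import *
jars()"
```

```text
top green 219 17 17 [255.3 136. ] [0.7313 0.0461 0.036 ]
top brass 347 34 37 [331.  171.7] [ 0.6454 -0.1324  0.036 ]
top brass 241 18 18 [260.5 218.2] [0.5357 0.0328 0.036 ]
scene green 177 15 14 [364.8 249.5] [0.7337 0.0441 0.036 ]
scene brass 433 75 50 [402.4 109.2] [0.5117 0.4828 0.036 ]
scene brass 163 15 13 [302.2 204.1] [0.5365 0.0317 0.036 ]
```

```bash
python3 -m inch '[[85,[-0.05,0,0],[0,0,-0.01]],[85,[-0.1,0,0],[0,0,-0.02]],[85,[-0.15,0.02,0],[0,0,-0.03]],[85,[-0.2,0.03,0],[0,0,-0.04]],[85,[-0.25,0.05,0],[0,0,-0.056]],[85,[-0.3,0.07,0],[0,0,-0.056]],[85,[-0.35,0.09,0.02],[0,0,-0.056]],[85,[-0.4,0.094,0.05],[0,0,-0.056]],[85,[-0.42,0.095,0.08],[0,0,-0.056]],[85,[-0.42,0.095,0.08],[0,0,-0.056]]]'
python3 -m inch '[[85,[0,0,0],[0,0,0]],[85,[0,0,0],[0,0,0]]]'
python3 -c "
from h import *
go(.536,.0325,.007,4)"
```

```text
time_s: 23.95
ee_pos: [0.5307, 0.025, 0.1044]
ee_rot: [-2.148, -2.289, 0.012]
force: [-1.7, -1.3, -2.0]
opening: 0.995
gripper_force: 0.0
time_s: 24.12
ee_pos: [0.5336, 0.0317, 0.1087]
ee_rot: [-2.141, -2.298, 0.002]
force: [0.2, -0.3, 1.1]
opening: 0.994
gripper_force: 0.0
pos [0.5336 0.0317 0.1087] F [ 0.2 -0.3  1.1] op 84.9 t 24.1 q7 0.28
shift [0.0008 0.0032 0.1271] turn [-0.0006  0.0001  0.0003] rows>=2.4
```

```bash
python3 -m inch '[[85,[0.001,0.003,0.03],[0,0,0]],[85,[0.001,0.003,0.07],[0,0,0]],[85,[0.001,0.003,0.11],[0,0,0]],[85,[0.001,0.003,0.127],[0,0,0]],[85,[0.001,0.003,0.127],[0,0,0]],[65,[0.001,0.003,0.127],[0,0,0]],[50,[0.001,0.003,0.127],[0,0,0]],[45,[0.001,0.003,0.127],[0,0,0]],[38,[0.001,0.003,0.127],[0,0,0]],[34,[0.001,0.003,0.127],[0,0,0]]]' 40
python3 -m inch '[[34,[0,0,0],[0,0,0]],[34,[0,0,0],[0,0,0]],[34,[0,0,-0.01],[0,0,0]],[34,[0,0,-0.04],[0,0,0]],[34,[0,0,-0.09],[0,0,0]],[34,[0,0,-0.14],[0,0,0]],[34,[0,0,-0.19],[0,0,0]],[34,[0,0,-0.2],[0,0,0]],[34,[0,0,-0.2],[0,0,0]]]'
python3 -c "
from h import *
go(.4856,.298,.165,-6)"
```

```text
time_s: 24.95
ee_pos: [0.5371, 0.0327, 0.0093]
ee_rot: [2.141, 2.298, 0.003]
force: [-2.4, 1.4, 14.7]
opening: 0.459
gripper_force: 38.3
time_s: 25.7
ee_pos: [0.5378, 0.0327, 0.1715]
ee_rot: [2.14, 2.297, 0.008]
force: [0.0, 1.0, -0.5]
opening: 0.452
gripper_force: 40.5
pos [0.5378 0.0327 0.1715] F [ 0.   1.  -0.5] op 38.6 t 25.7 q7 0.22
shift [ 0.3354 -0.0416  0.0085] turn [ 0.0016 -0.0007  0.0559] rows>=6.5
```

```bash
python3 -m inch '[[34,[0.04,-0.02,0],[0,0,0.01]],[34,[0.085,-0.04,0],[0,0,0.02]],[34,[0.13,-0.05,0],[0,0,0.03]],[34,[0.18,-0.05,0],[0,0,0.04]],[34,[0.23,-0.045,0],[0,0,0.05]],[34,[0.28,-0.042,0],[0,0,0.056]],[34,[0.32,-0.042,0],[0,0,0.056]],[34,[0.335,-0.042,0],[0,0,0.056]],[34,[0.335,-0.042,0],[0,0,0.056]],[34,[0.335,-0.042,0],[0,0,0.056]]]'
python3 - <<'E'
from h import *
go(.4856,.298,.022,-6)
im=snap('scene')
cv2.imwrite('pics/c11.png',cv2.resize(im[40:290,290:470,::-1],None,fx=2.2,fy=2.2))
jars()
E
```

```text
time_s: 26.53
ee_pos: [0.4835, 0.297, 0.1671]
ee_rot: [2.334, 2.102, -0.002]
force: [0.0, -0.3, -1.0]
opening: 0.451
gripper_force: 40.6
pos [0.4835 0.297  0.1671] F [ 0.  -0.3 -1. ] op 38.5 t 26.5 q7 -0.44
shift [0.0017 0.0027 0.1814] turn [-0.0003  0.0004  0.0001] rows>=3.5
top green 219 17 17 [255.3 136. ] [0.7313 0.0461 0.036 ]
top brass 349 34 37 [331.  171.8] [ 0.6451 -0.1324  0.036 ]
scene green 177 15 14 [364.8 249.5] [0.7337 0.0441 0.036 ]
scene brass 141 15 16 [363.5 119.5] [0.4581 0.3697 0.036 ]
```

```bash
python3 -m inch '[[34,[0.002,0.003,0.03],[0,0,0]],[34,[0.002,0.003,0.07],[0,0,0]],[34,[0.002,0.003,0.11],[0,0,0]],[34,[0.002,0.003,0.14],[0,0,0]],[34,[0.002,0.003,0.165],[0,0,0]],[34,[0.002,0.003,0.178],[0,0,0]],[34,[0.002,0.003,0.183],[0,0,0]],[34,[0.002,0.003,0.183],[0,0,0]],[34,[0.002,0.003,0.183],[0,0,0]]]'
python3 -m inch '[[34,[0,0,0.002],[0,0,0]],[34,[0,0,0.004],[0,0,0]],[34,[0,0,0.004],[0,0,0]]]'
```

```text
time_s: 27.43
ee_pos: [0.4871, 0.2986, 0.0224]
ee_rot: [2.336, 2.101, 0.001]
force: [0.7, 0.2, 0.8]
opening: 0.454
gripper_force: 40.6
time_s: 27.68
ee_pos: [0.4865, 0.299, 0.0186]
ee_rot: [-2.335, -2.102, -0.001]
force: [-0.4, 0.7, -0.7]
opening: 0.458
gripper_force: 40.6
```

```bash
python3 -m inch '[[34,[0,0,0.002],[0,0,0]],[34,[0,0,0.002],[0,0,0]]]'; python3 -m inch '[[34,[0,0,0.002],[0,0,0]],[34,[0,0,0.002],[0,0,0]]]'
```

```text
time_s: 27.85
ee_pos: [0.4864, 0.2988, 0.0166]
ee_rot: [-2.335, -2.102, 0.0]
force: [-1.1, 0.3, -1.0]
opening: 0.453
gripper_force: 40.6
time_s: 28.02
ee_pos: [0.4865, 0.2988, 0.0154]
ee_rot: [-2.335, -2.101, -0.0]
force: [-3.3, -1.1, 7.7]
opening: 0.455
gripper_force: 41.6
```

Contact came at the expected height, so I'll release and go to the green jar.

```bash
python3 -m inch '[[38,[0,0,-0.0005],[0,0,0]],[46,[0,0,-0.001],[0,0,0]],[56,[0,0,-0.001],[0,0,0]],[66,[0,0,-0.001],[0,0,0]],[66,[0,0,-0.001],[0,0,0]],[66,[0,0,-0.03],[0,0,0]],[66,[0,0,-0.08],[0,0,0]],[66,[0,0,-0.13],[0,0,0]],[85,[0,0,-0.18],[0,0,0]],[85,[0,0,-0.18],[0,0,0]]]'
python3 - <<'E'
from h import *
go(.7325,.045,.1,4)
snap('top','t5.png')
jars()
E
```

```text
time_s: 28.85
ee_pos: [0.4892, 0.2998, 0.1659]
ee_rot: [2.336, 2.101, 0.013]
force: [1.0, 1.3, 1.2]
opening: 0.993
gripper_force: 0.0
pos [0.4892 0.2998 0.1659] F [1.  1.3 1.2] op 84.8 t 28.9 q7 -0.43
shift [-0.2851  0.3356  0.0825] turn [ 0.002  -0.0018 -0.0559] rows>=8.6
top green 220 17 17 [255.3 136. ] [0.7313 0.0462 0.036 ]
top brass 394 36 43 [332.5 174.4] [ 0.6389 -0.1359  0.036 ]
top brass 85 22 14 [340.2 162.6] [ 0.667  -0.1543  0.036 ]
scene green 177 15 14 [364.8 249.5] [0.7337 0.0441 0.036 ]
scene brass 445 75 50 [402.1 109.1] [0.5108 0.4824 0.036 ]
scene brass 134 15 15 [363.6 119.3] [0.4577 0.3707 0.036 ]
```

```bash
python3 -m inch '[[85,[-0.05,0,0],[0,0,-0.01]],[85,[-0.1,0,0],[0,0,-0.02]],[85,[-0.15,0,0],[0,0,-0.03]],[85,[-0.2,0.01,0],[0,0,-0.04]],[85,[-0.24,0.04,0],[0,0,-0.056]],[85,[-0.27,0.08,0],[0,0,-0.056]],[85,[-0.28,0.13,0],[0,0,-0.056]],[85,[-0.285,0.18,0],[0,0,-0.056]],[85,[-0.285,0.23,0],[0,0,-0.056]],[85,[-0.285,0.28,0],[0,0,-0.056]]]'
python3 -m inch '[[85,[0,0.03,0.03],[0,0,0]],[85,[0,0.055,0.06],[0,0,0]],[85,[0,0.055,0.07],[0,0,0]],[85,[0,0.055,0.07],[0,0,0]],[85,[0,0.055,0.07],[0,0,0]]]'
python3 -c "
from h import *
go(.7325,.045,.007,4)"
```

```text
time_s: 29.83
ee_pos: [0.6863, 0.0476, 0.1569]
ee_rot: [-2.141, -2.297, 0.003]
force: [0.2, 1.2, 0.8]
opening: 0.999
gripper_force: 0.0
time_s: 30.25
ee_pos: [0.7281, 0.0511, 0.1018]
ee_rot: [-2.141, -2.297, 0.004]
force: [0.5, -0.4, -0.1]
opening: 0.99
gripper_force: 0.0
pos [0.7281 0.0511 0.1018] F [ 0.5 -0.4 -0.1] op 84.6 t 30.2 q7 0.27
shift [-0.0079  0.0052  0.1185] turn [-0.0008  0.0002  0.0001] rows>=2.3
```

```bash
python3 -m inch '[[85,[-0.008,0.005,0.03],[0,0,0]],[85,[-0.008,0.005,0.07],[0,0,0]],[85,[-0.008,0.005,0.105],[0,0,0]],[85,[-0.008,0.005,0.119],[0,0,0]],[85,[-0.008,0.005,0.119],[0,0,0]],[65,[-0.008,0.005,0.119],[0,0,0]],[50,[-0.008,0.005,0.119],[0,0,0]],[45,[-0.008,0.005,0.119],[0,0,0]],[38,[-0.008,0.005,0.119],[0,0,0]],[34,[-0.008,0.005,0.119],[0,0,0]]]' 40
python3 -m inch '[[34,[0,0,0],[0,0,0]],[34,[0,0,0],[0,0,0]],[34,[0,0,-0.01],[0,0,0]],[34,[0,0,-0.04],[0,0,0]],[34,[0,0,-0.09],[0,0,0]],[34,[0,0,-0.14],[0,0,0]],[34,[0,0,-0.19],[0,0,0]],[34,[0,0,-0.2],[0,0,0]],[34,[0,0,-0.2],[0,0,0]]]'
python3 -c "
from h import *
go(.4777,.2235,.165,-6)"
```

```text
time_s: 31.08
ee_pos: [0.7344, 0.0456, 0.0097]
ee_rot: [2.141, 2.298, 0.002]
force: [-3.5, 0.8, 10.5]
opening: 0.453
gripper_force: 38.9
time_s: 31.83
ee_pos: [0.7352, 0.0453, 0.1728]
ee_rot: [2.139, 2.296, 0.007]
force: [0.3, 0.5, -1.7]
opening: 0.458
gripper_force: 40.5
pos [0.7352 0.0453 0.1728] F [ 0.3  0.5 -1.7] op 39.1 t 31.8 q7 0.25
shift [ 0.2449 -0.3054  0.0079] turn [ 0.0019 -0.0003  0.0559] rows>=7.5
```

```bash
python3 -m inch '[[34,[0,-0.04,0],[0,0,0.01]],[34,[0,-0.09,0],[0,0,0.02]],[34,[0,-0.14,0],[0,0,0.03]],[34,[0,-0.19,0],[0,0,0.04]],[34,[0.01,-0.24,0],[0,0,0.05]],[34,[0.04,-0.28,0],[0,0,0.056]],[34,[0.08,-0.3,0],[0,0,0.056]],[34,[0.13,-0.305,0],[0,0,0.056]],[34,[0.18,-0.305,0],[0,0,0.056]],[34,[0.22,-0.305,0],[0,0,0.056]]]'
python3 -m inch '[[34,[0.02,0,0],[0,0,0]],[34,[0.025,0,0],[0,0,0]],[34,[0.025,0,0],[0,0,0]],[34,[0.025,0,0],[0,0,0]]]'
python3 -c "
from h import *
go(.4777,.2235,.022,-6)"
```

```text
time_s: 32.67
ee_pos: [0.4764, 0.2068, 0.1679]
ee_rot: [-2.332, -2.103, -0.0]
force: [1.2, 0.3, -1.4]
opening: 0.455
gripper_force: 40.7
time_s: 33.0
ee_pos: [0.4799, 0.2223, 0.1676]
ee_rot: [2.336, 2.1, -0.002]
force: [-0.8, -1.1, -1.5]
opening: 0.454
gripper_force: 40.7
pos [0.4799 0.2223 0.1676] F [-0.8 -1.1 -1.5] op 38.7 t 33.0 q7 -0.33
shift [ 0.0013 -0.0029  0.182 ] turn [-0.0002  0.0003 -0.0005] rows>=3.5
```

```bash
python3 -m inch '[[34,[0.001,-0.003,0.03],[0,0,0]],[34,[0.001,-0.003,0.07],[0,0,0]],[34,[0.001,-0.003,0.11],[0,0,0]],[34,[0.001,-0.003,0.14],[0,0,0]],[34,[0.001,-0.003,0.165],[0,0,0]],[34,[0.001,-0.003,0.178],[0,0,0]],[34,[0.001,-0.003,0.184],[0,0,0]],[34,[0.001,-0.003,0.187],[0,0,0]],[34,[0.001,-0.003,0.187],[0,0,0]]]'
python3 -m inch '[[34,[0,0,0.002],[0,0,0]],[34,[0,0,0.002],[0,0,0]]]'
python3 -m inch '[[34,[0,0,0.002],[0,0,0]],[34,[0,0,0.002],[0,0,0]]]'
```

```text
time_s: 33.75
ee_pos: [0.478, 0.2243, 0.0188]
ee_rot: [2.336, 2.101, 0.001]
force: [-0.5, 0.7, -1.1]
opening: 0.456
gripper_force: 40.7
time_s: 33.92
ee_pos: [0.4779, 0.2249, 0.0173]
ee_rot: [-2.335, -2.102, -0.002]
force: [-0.3, -0.5, -1.3]
opening: 0.454
gripper_force: 40.7
time_s: 34.08
ee_pos: [0.4779, 0.225, 0.0157]
ee_rot: [-2.335, -2.102, -0.001]
force: [-0.2, -0.6, 5.4]
opening: 0.453
gripper_force: 41.4
```

```bash
python3 -m inch '[[38,[0,0,-0.0005],[0,0,0]],[46,[0,0,-0.001],[0,0,0]],[56,[0,0,-0.001],[0,0,0]],[66,[0,0,-0.001],[0,0,0]],[66,[0,0,-0.001],[0,0,0]],[66,[0,0,-0.03],[0,0,0]],[66,[0,0,-0.08],[0,0,0]],[66,[0,0,-0.13],[0,0,0]],[40,[0,0,-0.18],[0,0,0]],[0,[0,0,-0.23],[0,0,0]]]'
python3 -m inch '[[0,[0,0,-0.05],[0,0,0]],[0,[0,0,-0.1],[0,0,0]],[0,[0,0,-0.19],[0,0,0]],[0,[0,0,-0.19],[0,0,0]],[0,[0,0,-0.19],[0,0,0]],[0,[0,0,-0.19],[0,0,0]]]'
python3 - <<'E'
from h import *
go(.715,.28,.36,-6)
im=snap('top','t6.png')[:,:,::-1]
cv2.imwrite('pics/c12.png',np.hstack([cv2.resize(im[145:300,45:245],None,fx=2,fy=2,interpolation=cv2.INTER_CUBIC),cv2.resize(snap('scene')[80:235,290:490,::-1],None,fx=2,fy=2,interpolation=cv2.INTER_CUBIC)]))
E
```

```text
time_s: 34.92
ee_pos: [0.4772, 0.2242, 0.2008]
ee_rot: [-2.336, -2.101, 0.001]
force: [-0.2, 0.7, 0.2]
opening: 0.501
gripper_force: 0.0
time_s: 35.42
ee_pos: [0.4779, 0.2249, 0.3523]
ee_rot: [-2.334, -2.102, -0.004]
force: [-0.5, 0.4, -1.6]
opening: 0.0
gripper_force: 0.0
pos [0.4779 0.2249 0.3523] F [-0.5  0.4 -1.6] op 0.0 t 35.4 q7 -0.47
shift [ 0.0995  0.2875 -0.0091] turn [ 0.0004 -0.0007 -0.0001] rows>=5.8
```

View pics/c12.png

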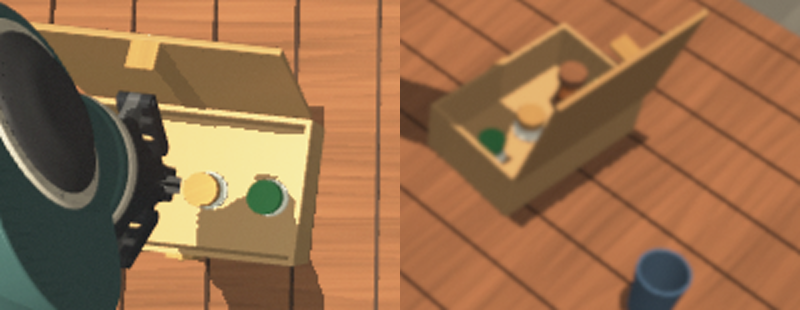

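The last view shows the hourglass, brass jar and green jar all standing in the box, with the top still open. Now I move behind the top.

```bash
python3 -m inch '[[0,[0.01,0.03,-0.009],[0,0,0]],[0,[0.03,0.08,-0.009],[0,0,0]],[0,[0.045,0.125,-0.009],[0,0,0]],[0,[0.06,0.17,-0.009],[0,0,0]],[0,[0.08,0.22,-0.009],[0,0,0]],[0,[0.095,0.26,-0.009],[0,0,0]],[0,[0.0995,0.2875,-0.009],[0,0,0]],[0,[0.0995,0.2875,-0.009],[0,0,0]],[0,[0.0995,0.2875,-0.009],[0,0,0]]]'
python3 - <<'E'
from h import *
s=arm.observe();go(.715,.28,.2,-6)
print('ray tumbler',ray('top',194,110,.085))
u=np.array([.9945,-.1045]);H=np.array([.576,.2885]);v=np.array([.1045,.9945])
w0=(s['ee_pos'][:2]-H)@v
for th,r,n in((1.95,.13,.05),(1.95,.13,.02),(1.7,.13,.018),(1.45,.13,.018),(1.2,.135,.016),(1.0,.14,.014),(.8,.145,.012),(.6,.15,.01),(.4,.155,.01),(.25,.16,.01),(.15,.163,.01)):
    U=-r*np.cos(th)+n*np.sin(th);Z=r*np.sin(th)+n*np.cos(th)+.0845
    P=H+u*U
    print(th,'u',round(U,3),'x',P[0].round(3),'y',P[1].round(3),'z',round(Z,3),'ty',round((U-(s['ee_pos'][:2]-H)@u)/.8,4),'tz',round((s['ee_pos'][2]-Z)/.8,4))
E
```

```text
time_s: 36.27
ee_pos: [0.7154, 0.2786, 0.3549]
ee_rot: [-2.337, -2.099, 0.007]
force: [-0.3, -0.3, -0.1]
opening: 0.002
gripper_force: 0.0
pos [0.7154 0.2786 0.3549] F [-0.3 -0.3 -0.1] op 0.2 t 36.3 q7 -0.28
shift [ 2.300e-03 -1.000e-04  1.937e-01] turn [-0.001   0.0009 -0.0007] rows>=3.7
ray tumbler [0.77819914 0.18230391 0.085     ]
1.95 u 0.095 x 0.67 y 0.279 z 0.187 ty -0.0564 tz 0.2102
1.95 u 0.067 x 0.642 y 0.282 z 0.198 ty -0.0912 tz 0.1963
1.7 u 0.035 x 0.61 y 0.285 z 0.211 ty -0.1314 tz 0.1798
1.45 u 0.002 x 0.578 y 0.288 z 0.216 ty -0.1718 tz 0.174
1.2 u -0.034 x 0.542 y 0.292 z 0.216 ty -0.2171 tz 0.1735
1.0 u -0.064 x 0.512 y 0.295 z 0.21 ty -0.2544 tz 0.1813
0.8 u -0.092 x 0.484 y 0.298 z 0.197 ty -0.2901 tz 0.1976
0.6 u -0.118 x 0.458 y 0.301 z 0.177 ty -0.3223 tz 0.2218
0.4 u -0.139 x 0.438 y 0.303 z 0.154 ty -0.3482 tz 0.2511
0.25 u -0.153 x 0.424 y 0.304 z 0.134 ty -0.3653 tz 0.2764
0.15 u -0.16 x 0.417 y 0.305 z 0.119 ty -0.3742 tz 0.2952
```

```bash
python3 -m inch '[[0,[0,0,0.04],[0,0,0]],[0,[0,0,0.09],[0,0,0]],[0,[0,0,0.14],[0,0,0]],[0,[0,0,0.19],[0,0,0]],[0,[0,-0.02,0.195],[0,0,0]],[0,[0,-0.04,0.195],[0,0,0]],[0,[0,-0.055,0.195],[0,0,0]],[0,[0,-0.07,0.195],[0,0,0]],[0,[0,-0.085,0.195],[0,0,0]],[0,[0,-0.1,0.192],[0,0,0]]]'
python3 -m inch '[[0,[0,-0.015,-0.006],[0,0,0]],[0,[0,-0.03,-0.01],[0,0,0]],[0,[0,-0.045,-0.014],[0,0,0]],[0,[0,-0.06,-0.016],[0,0,0]],[0,[0,-0.075,-0.018],[0,0,0]]]'
python3 -c "
from h import *
s=arm.observe();U=(s['ee_pos'][:2]-[.576,.2885])@[.9945,-.1045];print(U,s['ee_pos'],s['force'])"
```

```text
time_s: 37.1
ee_pos: [0.6335, 0.2881, 0.2044]
ee_rot: [-2.335, -2.102, 0.001]
force: [1.3, 0.2, -0.9]
opening: -0.0
gripper_force: 0.0
time_s: 37.52
ee_pos: [0.5737, 0.2944, 0.219]
ee_rot: [-2.334, -2.102, 0.0]
force: [1.2, -0.3, 1.0]
opening: 0.001
gripper_force: 0.5
-0.002882933397790127 [0.57371837 0.29437414 0.21895227] [ 1.19120132 -0.25557389  0.99032015]
```

```bash
python3 -m inch '[[0,[0,-0.02,0.002],[0,0,0]],[0,[0,-0.039,0.004],[0,0,0]],[0,[0,-0.058,0.007],[0,0,0]],[0,[0,-0.076,0.011],[0,0,0]],[0,[0,-0.094,0.019],[0,0,0]],[0,[0,-0.111,0.027],[0,0,0]],[0,[0,-0.128,0.039],[0,0,0]],[0,[0,-0.144,0.052],[0,0,0]]]'
python3 -m inch '[[0,[0,-0.013,0.015],[0,0,0]],[0,[0,-0.026,0.03],[0,0,0]],[0,[0,-0.035,0.042],[0,0,0]],[0,[0,-0.043,0.054],[0,0,0]],[0,[0,-0.048,0.064],[0,0,0]],[0,[0,-0.052,0.073],[0,0,0]],[0,[0,-0.052,0.073],[0,0,0]]]'
python3 - <<'E'
from h import *
s=arm.observe();print((s['ee_pos'][:2]-[.576,.2885])@[.9945,-.1045],s['ee_pos'],s['force'])
E
```

```text
time_s: 38.18
ee_pos: [0.4589, 0.3064, 0.177]
ee_rot: [-2.334, -2.102, 0.0]
force: [1.9, 0.3, 0.0]
opening: 0.003
gripper_force: 0.3
time_s: 38.77
ee_pos: [0.4185, 0.3106, 0.1178]
ee_rot: [-2.335, -2.102, 0.003]
force: [-0.7, -0.3, 0.0]
opening: 0.001
gripper_force: 0.0
-0.15890453547462147 [0.41853999 0.31061057 0.11775744] [-0.74569366 -0.30535415  0.02882202]
```

```bash
python3 -m inch '[[0,[0,-0.008,0.005],[0,0,0]],[0,[0,-0.008,0.01],[0,0,0]],[0,[0,-0.008,0.01],[0,0,0]]]'
python3 -m inch '[[0,[0,0,0.003],[0,0,0]],[0,[0,0,0.005],[0,0,0]],[0,[0,0,0.005],[0,0,0]]]'
python3 -m inch '[[0,[0,0,0.003],[0,0,0]],[0,[0,0,0.005],[0,0,0]],[0,[0,0,0.005],[0,0,0]]]'
```

```text
time_s: 39.02
ee_pos: [0.4128, 0.3115, 0.1105]
ee_rot: [-2.335, -2.102, 0.001]
force: [-0.3, -0.5, -0.0]
opening: 0.002
gripper_force: 0.0
time_s: 39.27
ee_pos: [0.4133, 0.3116, 0.1069]
ee_rot: [-2.335, -2.101, 0.0]
force: [0.1, -0.1, 0.1]
opening: -0.004
gripper_force: 0.4
time_s: 39.52
ee_pos: [0.4129, 0.3117, 0.1029]
ee_rot: [-2.335, -2.101, 0.001]
force: [-1.2, -0.1, 2.4]
opening: 0.003
gripper_force: 1.0
```

```bash
python3 -m inch '[[0,[0,0,0.003],[0,0,0]],[0,[0,0,0.005],[0,0,0]],[0,[0,0,0.005],[0,0,0]]]'
python3 -m inch '[[0,[0,0,0.003],[0,0,0]],[0,[0,0,0.005],[0,0,0]],[0,[0,0,0.005],[0,0,0]]]'
python3 -m inch '[[0,[0,0,0.003],[0,0,0]],[0,[0,0,0.005],[0,0,0]],[0,[0,0,0.005],[0,0,0]]]'
```

```text
time_s: 39.77
ee_pos: [0.4131, 0.3115, 0.0988]
ee_rot: [2.335, 2.101, -0.001]
force: [0.1, 0.5, 0.1]
opening: -0.001
gripper_force: 0.0
time_s: 40.02
ee_pos: [0.4131, 0.3114, 0.0947]
ee_rot: [2.335, 2.101, -0.001]
force: [0.2, 0.1, 0.6]
opening: 0.001
gripper_force: 0.0
time_s: 40.27
ee_pos: [0.4134, 0.3117, 0.092]
ee_rot: [-2.335, -2.101, -0.0]
force: [-8.8, -5.1, 29.9]
opening: 0.002
gripper_force: 14.7
```

It clicked shut: the plate bottomed at z=0.092 against the expected 0.0925. I'll back off and verify.

```bash
python3 -m inch '[[0,[0,0,-0.005],[0,0,0]],[0,[0,0,-0.04],[0,0,0]],[0,[0,0,-0.09],[0,0,0]],[0,[0,0,-0.14],[0,0,0]],[0,[-0.04,0,-0.18],[0,0,0]],[0,[-0.09,0,-0.2],[0,0,0]],[0,[-0.14,0,-0.2],[0,0,0]],[0,[-0.19,0,-0.2],[0,0,0]],[0,[-0.24,0,-0.2],[0,0,0]],[0,[-0.29,0,-0.2],[0,0,0]]]'
python3 -m inch '[[0,[-0.05,0,0],[0,0,0]],[0,[-0.1,0,0],[0,0,0]],[0,[-0.1,0,0],[0,0,0]],[0,[-0.1,0,0],[0,0,0]]]'
python3 - <<'E'
from h import *
snap('top','t7.png');snap('scene','s3.png')
for n,f in(('top','t7'),('scene','s3')):
    I=cv2.imread('pics/%s.png'%f);h=cv2.cvtColor(I,cv2.COLOR_BGR2HSV)
    a=np.radians(-6);M=np.array([[np.cos(a),-np.sin(a)],[np.sin(a),np.cos(a)]])
    def prd(th,N=.008):  # outer-face corners of the plate at angle th
        out=[]
        for r,y in((0,.126),(0,-.126),(.178,-.126),(.178,.126)):
            U=.081-r*np.cos(th)+N*np.sin(th);Z=.0845+r*np.sin(th)+N*np.cos(th)
            out.append(proj(n,[*(np.array([.4955,.297])+M@[U,y]),Z]))
        return np.array(out).round(1)
    print(n,'shut',prd(0).tolist(),'ajar',prd(.1)[2:].tolist())
    m=cv2.inRange(h,(17,60,110),(34,255,255)) ; m=cv2.morphologyEx(m,cv2.MORPH_OPEN,np.ones((3,3)))
    c=[k for k in cv2.findContours(m,0,2)[0] if cv2.contourArea(k)>2500]
    for k in c: print(cv2.contourArea(k),cv2.approxPolyDP(k,4,True)[:,0].tolist())
s=arm.observe();print(s['ee_pos'],s['time_s'])
E
```

```text
time_s: 41.1
ee_pos: [0.3882, 0.079, 0.2508]
ee_rot: [-2.334, -2.101, -0.0]
force: [0.2, -0.3, 0.6]
opening: -0.0
gripper_force: 0.0
time_s: 41.43
ee_pos: [0.3802, 0.0001, 0.2511]
ee_rot: [-2.337, -2.097, -0.003]
force: [0.2, 1.2, -0.2]
opening: -0.002
gripper_force: 0.0
top shut [[86.5, 192.0], [199.9, 203.7], [189.6, 285.1], [74.1, 272.9]] ajar [[187.9, 284.8], [70.2, 272.4]]
9464.5 [[87, 193], [75, 272], [189, 284], [191, 269], [192, 276], [198, 274], [205, 221], [198, 205]]
scene shut [[414.1, 122.1], [346.4, 167.7], [301.1, 126.8], [368.1, 86.1]] ajar [[301.9, 122.6], [369.5, 81.7]]
[0.38043782 0.0017966  0.25109634] 41.5333
```

Run:
```python
from h import *
B=cv2.imread('pics/t7.png')[145:215,300:375].astype(int)
A=cv2.imread('pics/t4.png')[145:215,300:375].astype(int)
for I in(A,B):
    m=(I[:,:,2]>200)&(I[:,:,1]>180); ys,xs=np.nonzero(m); print(xs.min()+300,xs.max()+300,ys.min()+145,ys.max()+145,len(xs))
a=np.radians(4.4);M=np.array([[np.cos(a),-np.sin(a)],[np.sin(a),np.cos(a)]])
print([proj('top',[*(np.array([.640,-.147])+M@np.array(s)*.048),.008]).round(1).tolist() for s in((1,1),(1,-1),(-1,-1),(-1,1))])
S=cv2.imread('pics/s3.png'); h=cv2.cvtColor(S,cv2.COLOR_BGR2HSV)
for u in(320,335,350): # column profile across the plate's front edge
    print(u,S[85:125:2,u].sum(1).tolist())
print('edge rows shut', [round(126.8+(u-301.1)*(86.1-126.8)/67,1) for u in(320,335,350)])
# lid and mat
L=cv2.imread('pics/t7.png')[185:250,395:470].astype(int);m=(L[:,:,2]>225)&(L[:,:,1]>205);ys,xs=np.nonzero(m);print('lid top',ray('top',xs.mean()+395,ys.mean()+185,.1),len(xs))
```

```text
319 353 156 195 579
319 353 156 195 884
[[314.4, 158.1], [353.8, 155.1], [357.6, 194.2], [317.8, 197.3]]
320 [377, 373, 295, 319, 377, 375, 382, 375, 365, 364, 367, 367, 378, 381, 377, 405, 465, 472, 469, 473]
335 [385, 374, 361, 366, 378, 377, 361, 286, 305, 352, 369, 441, 469, 472, 471, 472, 472, 472, 470, 468]
350 [377, 382, 381, 372, 355, 356, 420, 468, 472, 474, 471, 470, 474, 471, 471, 474, 472, 471, 474, 472]
edge rows shut [115.3, 106.2, 97.1]
lid top [ 0.54449802 -0.36045054  0.1       ] 615
```

The plate's front edge appears at rows 115, 107 and 97, which matches shut. The base hasn't moved and the lid is centred on the mat, so I'm handing in.

```bash
python3 -c "
from station import sign_off
print(sign_off())"
```

```text
the job is handed in; nothing more can be done
None
```

The job is handed in, with no verdict returned: the last images show the base home in the runners, its lid upright on the mat and the bamboo top shut; the hourglass and both jars (brass, green) were standing inside before it closed.

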